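Set out the hand press for a socket run

TASK

Set out the press's loading bed for the next run: the red alignment block squarely on the raised pad, with its long side along the pad's, and the tan chip socket centred on top of the block, lengthwise along it. On the bed, lay the green edge connector, slot upwards and parallel to the block, midway between the block and the square stop, and stand the shallow tin midway between the block and the round post, both in line with the block; then nest the tall narrow tin upright in the middle of the shallow one. Let go of everything and leave the amber jar and the solder spool where they are.

Things in the scene. Friction and masses are not known exactly. Their poses are not given: they have to be found in the camera images.
- press: Cast iron hand press, fixed, column and ram towards its -y side. In front of it (+y side) lies its flat dark iron loading bed, 290 mm (along x) by 120 mm (along y), top 12 mm above the desk; in the middle of the bed is a raised bright steel pad, 44 mm (x) by 84 mm (y), its top 15 mm above the desk. Origin: on the desk (z = 0) under the centre of the pad; z up. The overhanging head and ram begin 160 mm from the origin towards -y (head underside 260 mm, top 350 mm high).
- stop: Square steel stop, 30 x 30 x 30 mm, fixed on the loading bed near one of its two ends (which end varies), 125 mm from the pad's centre along the press's x axis. Origin: centre of its underside, on the bed; axes parallel to the press's.
- post: Round steel post, 30 mm diameter, 30 mm high, fixed on the loading bed near the other end, 125 mm from the pad's centre along the press's x axis. Origin: centre of its underside, on the bed.
- block: Red anodized aluminium alignment block, 40 mm (x) by 80 mm (y) by 25 mm high, about 0.2 kg, loose. Origin: centre of its underside; z up.
- socket: Tan ceramic chip socket, 26 mm (x) by 52 mm (y) by 12 mm high, two rows of contact slots on top, loose. Origin: centre of its underside; z up.
- connector: Green plastic edge connector, a slim bar 14 mm (x) by 90 mm (y) by 18 mm high with a slot along its top, loose. Origin: centre of its underside; z up.
- dish: Shallow round open chrome parts tin, 60 mm outer diameter, 28 mm high, wall and floor 3 mm thick, loose. Origin: centre of its underside; z up.
- canister: Tall narrow round open chrome tin, 36 mm outer diameter, 62 mm high, wall and floor 3 mm thick, loose. Origin: centre of its underside; z up.
- jar: Small amber jar, 34 mm diameter, 42 mm high, loose bystander among the things. Origin: centre of its underside.
- spool: Grey solder spool standing on its flange, 52 mm diameter, 34 mm high, loose bystander. Origin: centre of its underside.
Things that resemble listed ones, but are neither listed nor needed, are in the scene too. Of the things like the block, leave any that is blue; of the rest the larger one is meant.

How it is judged:
At the end, for the whole second after the job is handed in: Block on the pad (10 mm, 0.2 rad); socket on block (10 mm, 0.25 rad); on the bed, connector (0.25 rad) 45-75 mm from stop, shallow tin 45-75 mm from post, each 47-83 mm from block and within 18 mm of the press's x axis; tall tin on the shallow one's floor (12 mm); all upright, at rest (horizontal distance between block and press below 0.01 m and z of block in the frame of press between 0.011 and 0.019 m and angle between the y axis of block and the y axis of press, either way round below 0.2 rad and horizontal distance between socket and block below 0.01 m and z of socket in the frame of block between 0.021 and 0.029 m and angle between the y axis of socket and the y axis of block, either way round below 0.25 rad and horizontal distance between connector and stop between 0.045 and 0.075 m and horizontal distance between connector and block between 0.047 and 0.083 m and y of connector in the frame of press between -0.018 and 0.018 m and z of connector in the frame of press between 0.008 and 0.016 m and horizontal distance between dish and post between 0.045 and 0.075 m and horizontal distance between dish and block between 0.047 and 0.083 m and y of dish in the frame of press between -0.018 and 0.018 m and z of dish in the frame of press between 0.008 and 0.016 m and angle between the y axis of connector and the y axis of press, either way round below 0.25 rad and horizontal distance between canister and dish below 0.012 m and z of canister in the frame of dish between 0 and 0.006 m and angle between each of block, socket, connector, dish, canister's own z axis and vertical below 0.12 rad and linear speed of each of block, socket, connector, dish, canister below 0.02 m/s); the robot touches nothing.
It fails at once if the jar was moved by more than 25 mm (distance of jar from where it was at the start of the episode above 0.025 m).
It fails at once if the spool was moved by more than 25 mm (distance of spool from where it was at the start of the episode above 0.025 m).
It also fails if it takes over 112 s, if anything falls off the work surface, if the arm or the gripper's body presses on something with over 40 N, if the wrist force passes 120 N, or if a joint passes its speed limit or range.

ROBOT

A 7-joint arm with a two-finger parallel gripper is mounted at the origin on the work surface. World frame = base frame: x ahead of the robot, y to its left, z up, the work surface at z = 0. Lengths are in m, angles in rad, forces in N, time in s.
With the tool pointing down it reaches from about 0.4 to 0.85 m from the base axis. Payload 6.9 kg.
Tool frame: the origin (TCP) lies at the very end of the fingers, on their centre line; the grasp point (between the pads) lies behind it (env.grasp_offset is the x of the grasp point in the tool frame, in m); x points along the fingers, z is the direction in which the jaws open and shut, and the axes are right-handed (so a half turn about x gives the same grasp; the last joint's range is limited). The gripper opens to 85 mm and grips with 20 to 120 N. Pads are 22 mm wide; open, the fingers measure 114 mm over their backs; the gripper's body (76 mm by 85 mm) begins 54 mm behind the grasp point. The pads swing forward as they close: fully open they stand 13 mm farther back than shut.
Start: joints at [-1.083, 0.507, -0.238, 1.5, 0.126, 1.149, -0.155], TCP at [0.233, 0.58, 0.192] pointing down, gripper open.
Joint ranges: [-3.08, 3.08], [-0.24, 2.05], [-1.43, 1.35], [0, 2.5], [-1.52, 4.66], [0.17, 1.96], [-2.89, 2.89]. Speed limits (rad/s): [2.39, 2.39, 3.14, 3.14, 3.14, 3.14, 3.14].

INTERFACE

Orientations are given as a unit quaternion [w, x, y, z].
In Python, from cell import get_state, cams, env gives the robot as it stands.
- The arm moves only by the tool move_arm, never from a script. Its arguments are lists of equal length, an entry for each row: "jaw": the closure in counts, from 0 (fully open) to 255 (shut); "slide": the shift along the tool's x, y, z in m, a list of three; "rot": the turn, a rotation vector about the tool's x, y, z in rad, a list of three. A call has 1 to 20 rows; each row shifts and turns the commanded pose from where the row before left it, along the tool's axes as they then stand; what a row does not reach is not made up. A row lasts 1/12 s, in which the tool goes at most 41.7 mm and 7.16 degrees, less where a joint would pass 70% of its speed; a pose out of reach is approached as far as the arm can. A call with a gripper value outside its range is refused whole. The fingers move at their own pace and stop on an object; "newtons" is the grip in N (left out, the last holds). Time passes only in rows, so rows that do not move let the fingers close. It gives the time, the measured TCP pose, the force and the opening at its end, in the units of the state.
- get_state(): the state, without advancing time (a new reading comes with each control period).
- cams.read_camera(name): name is "scene" or "top" or "wrist"; returns a dict with "image" (420x560x3 uint8, red, green, blue), "fx", "fy", "cx", "cy" (pixels), "cam_to_world" (4x4, takes a point from camera to world coordinates); the wrist camera has in their place "hand_eye" (4x4, takes a point from camera to tool coordinates, whose origin is the TCP and whose axes are the tool frame's). Camera axes: x right, y down, z forward; pixel columns grow to the right and rows downward; lengths in m; the calibration is good to about 2 mm. A picture is of the moment at which its call begins: read the wrist's pose just before it. There is no depth.
- env.close_job(): hands the job in, once; it reports no verdict.
The state is a dict: "clock": time; "qpos": joint angles; "joint_velocities": joint speeds; "joint_torque": joint torques, N m; "tcp_pos": TCP position; "tcp_rot": TCP orientation; "wrist_force": force on the tool from outside, world axes, zero at the start; "torque": the same for the moment, N m; "gripper_width": opening from 0.0 (shut) to 1.0 (fully open).
Only numpy, scipy, OpenCV 4.12 (cv2) and the standard library are available. Lean on these libraries where they do the work, as an engineer would, in place of code of your own. Each camera call takes 0.05 s, during which the arm holds its last target.

## Working session

There is one attempt and no reset: what is moved stays moved. The work goes in short steps, Python scripts to look and compute and a tool call to move; the robot and the scene stay as the last step left them, time stands still between calls to the robot, and variables do not carry over. Pictures are saved under pics/ and viewed, and the job is handed in when it is done.

Besides the shell and the picture viewer there is one more tool, called as name(argument=value, ...) on one line, values as JSON. move_arm: Moves the arm, as the interface text tells. Its arguments: {"type":"object","properties":{"jaw":{"type":"array","items":{"type":"number"}},"slide":{"type":"array","items":{"type":"array","items":{"type":"number"}}},"rot":{"type":"array","items":{"type":"array","items":{"type":"number"}}},"newtons":{"type":"number"}},"required":["jaw","slide","rot"]}

```bash
ls; mkdir -p pics
cat > h.py <<'E'
import numpy as np, cv2
from cell import get_state, cams, env
from scipy.spatial.transform import Rotation as R
E
python3 - <<'E'
from h import *
s=get_state(); print({k:np.round(v,3) for k,v in s.items()}, env.grasp_offset)
for n in ["scene","top"]:
    c=cams.read_camera(n); np.savez(n+"0.npz",**c); cv2.imwrite(f"pics/{n}0.png",c["image"][:,:,::-1]); print(n,c["fx"],c["cx"],c["cy"],np.round(c["cam_to_world"],3))
E
```

```text
pics
{'clock': np.float64(0.0), 'qpos': array([-1.082,  0.508, -0.238,  1.501,  0.126,  1.149, -0.155]), 'joint_velocities': array([ 0.   , -0.001,  0.002,  0.   ,  0.001,  0.   ,  0.001]), 'joint_torque': array([-0.0000e+00, -6.2059e+01, -2.1870e+00, -2.4965e+01,  1.3000e-02,
        1.2000e-02,  0.0000e+00]), 'tcp_pos': array([0.233, 0.579, 0.191]), 'tcp_rot': array([ 0.585, -0.396,  0.586,  0.395]), 'wrist_force': array([-1.26 , -0.573, -1.173]), 'torque': array([0.052, 0.027, 0.055]), 'gripper_width': np.float64(0.997)} -0.0187
scene 393.53588082651123 280.73630568107575 210.92586836712516 [[-0.104  0.64  -0.761  1.165]
 [ 0.994  0.084 -0.066  0.12 ]
 [ 0.021 -0.764 -0.645  0.561]
 [ 0.     0.     0.     1.   ]]
top 378.9857445333844 282.77213055177896 214.4163560686558 [[-0.035 -0.977  0.21   0.38 ]
 [-0.999  0.033 -0.01   0.064]
 [ 0.003 -0.21  -0.978  0.8  ]
 [ 0.     0.     0.     1.   ]]
```

View pics/scene0.png

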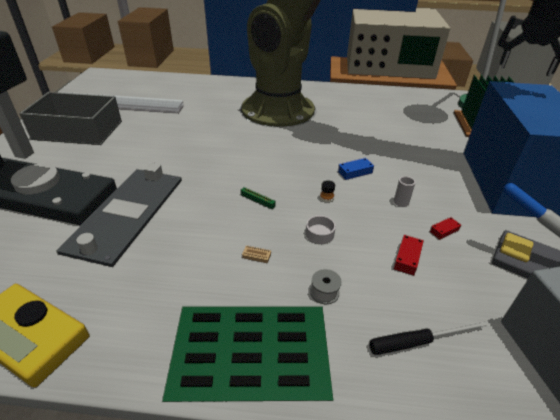

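View pics/top0.png

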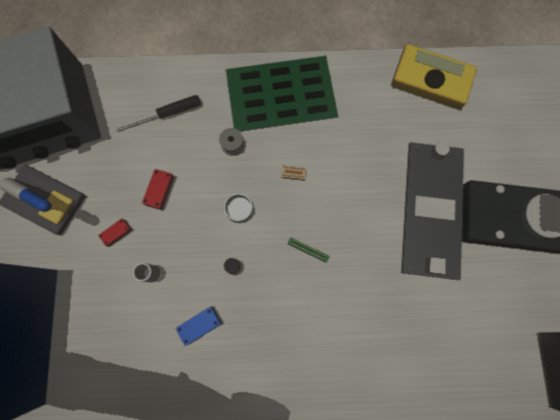

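The top view shows everything. The bed is at about (435,210), with the round post at (441,150) and the square stop at (438,265). The large red block is at (158,189) and the small red decoy at (115,232). The socket is at (293,172), connector (308,249), dish (239,208), canister (147,272), jar (232,266) and spool (231,141).

```bash
cat >> h.py <<'E'
def ray(c,uv,T=None):
    T=c["cam_to_world"] if T is None else T
    d=np.array([(uv[0]-c["cx"])/c["fx"],(uv[1]-c["cy"])/c["fy"],1.0])
    return T[:3,3],T[:3,:3]@d
def onz(c,uv,z,T=None):
    o,d=ray(c,uv,T); return o+d*(z-o[2])/d[2]
def proj(c,p,T=None):
    T=c["cam_to_world"] if T is None else T
    q=T[:3,:3].T@(np.asarray(p)-T[:3,3]); return np.array([c["fx"]*q[0]/q[2]+c["cx"],c["fy"]*q[1]/q[2]+c["cy"]])
def blobs(mask,amin=40):
    n,l,st,ce=cv2.connectedComponentsWithStats(mask.astype(np.uint8))
    return [(l==i).astype(np.uint8) for i in range(1,n) if st[i,4]>=amin]
def contour(m):
    return max(cv2.findContours(m,cv2.RETR_EXTERNAL,cv2.CHAIN_APPROX_NONE)[0],key=cv2.contourArea)[:,0,:].astype(float)
def rectz(c,m,z,T=None):
    P=np.array([onz(c,q,z,T)[:2] for q in contour(m)],np.float32)
    (cx,cy),(w,h),a=cv2.minAreaRect(P*1000)
    if w<h: a+=90; w,h=h,w
    return cx/1000,cy/1000,w,h,(a+90)%180-90   # centre, long, short mm, long-axis angle deg in world
E
python3 - <<'E'
from h import *
import types
for n in ["top","scene"]:
    c=dict(np.load(n+"0.npz")); im=c["image"]; hsv=cv2.cvtColor(im,cv2.COLOR_RGB2HSV)
    H,S,V=[hsv[:,:,i].astype(int) for i in range(3)]
    def show(nm,m,z,amin=40):
        for b in blobs(m,amin):
            ys,xs=np.nonzero(b); print(n,nm,b.sum(),(int(xs.mean()),int(ys.mean())),np.round(rectz(c,b,z),3))
    show("red",((H<8)|(H>172))&(S>140)&(V>60),.025,60)
    show("green",(H>45)&(H<85)&(S>90)&(V>30),.018,60)
    show("tan",(H>=8)&(H<22)&(S>80)&(V>80),.012,60)
    show("blue",(H>105)&(H<125)&(S>150)&(V>60),.025,60)
c=dict(np.load("top0.npz"))
im=c["image"][:,:,::-1]
def crop(a,b,u,v,nm,k):
    cv2.imwrite(nm,cv2.resize(im[v:v+b,u:u+a],None,fx=k,fy=k,interpolation=cv2.INTER_CUBIC))
crop(180,150,390,135,"pics/bed0.png",4)
crop(260,220,90,120,"pics/items0.png",3)
E
```

```text
top red 611 (156, 188) [  0.612   0.321  77.777  38.405 -17.915]
top red 356 (114, 231) [  0.521   0.406  57.144  28.117 -54.256]
top green 4433 (279, 93) [ 8.30000e-01  5.00000e-02  2.29004e+02  1.51774e+02 -8.31880e+01]
top tan 248 (293, 172) [6.4100e-01 2.9000e-02 4.9709e+01 2.5189e+01 8.0624e+01]
top blue 274 (33, 199) [ 0.596  0.579 65.572 20.365 59.472]
top blue 408 (193, 328) [  0.325   0.235  63.439  34.92  -60.081]
scene red 321 (446, 226) [  0.541   0.403  67.896  34.63  -54.367]
scene red 701 (408, 253) [  0.627   0.317  98.477  38.685 -17.843]
scene green 248 (257, 197) [4.8600e-01 7.0000e-03 9.3045e+01 2.4382e+01 6.1892e+01]
scene green 11399 (250, 355) [ 8.52000e-01  5.20000e-02  2.30951e+02  1.52381e+02 -8.31180e+01]
scene tan 696 (460, 4) [ -1.523   0.922 523.632 253.4   -89.269]
scene tan 298 (517, 5) [ -1.557   1.27  391.854 137.941 -21.358]
scene tan 440 (142, 14) [ -0.949  -0.803 280.811 155.59   -0.395]
scene tan 411 (78, 19) [ -0.801  -1.065 259.321 142.892  -0.911]
scene tan 2291 (136, 61) [-3.44000e-01 -6.17000e-01  6.45249e+02  3.21908e+02 -8.31600e+01]
scene tan 1701 (414, 70) [-4.91000e-01  4.52000e-01  5.73997e+02  5.47173e+02  8.97080e+01]
scene tan 285 (256, 253) [6.5000e-01 3.0000e-02 5.1152e+01 3.0746e+01 8.0928e+01]
scene blue 2476 (533, 106) [-8.00000e-02  8.27000e-01  3.92904e+02  2.08680e+02 -1.89200e+00]
scene blue 428 (356, 167) [  0.348   0.229  91.676  58.331 -60.517]
scene blue 553 (524, 198) [  0.417   0.601 119.303  45.579  25.047]
```

Run:
```python
from h import *
im=np.load("scene0.npz")["image"][:,:,::-1]
cv2.imwrite("pics/sb.png",cv2.resize(im[155:270,50:195],None,fx=5,fy=5,interpolation=cv2.INTER_CUBIC))
```

```text
(no output)
```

View pics/bed0.png

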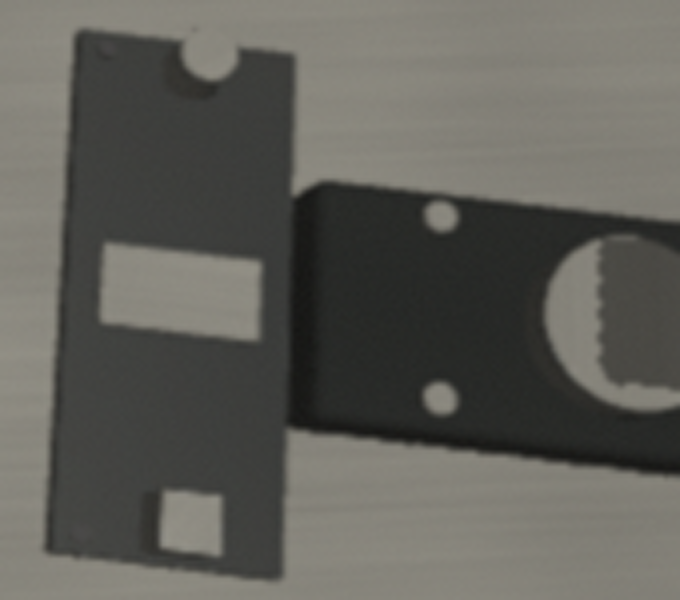

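View pics/items0.png

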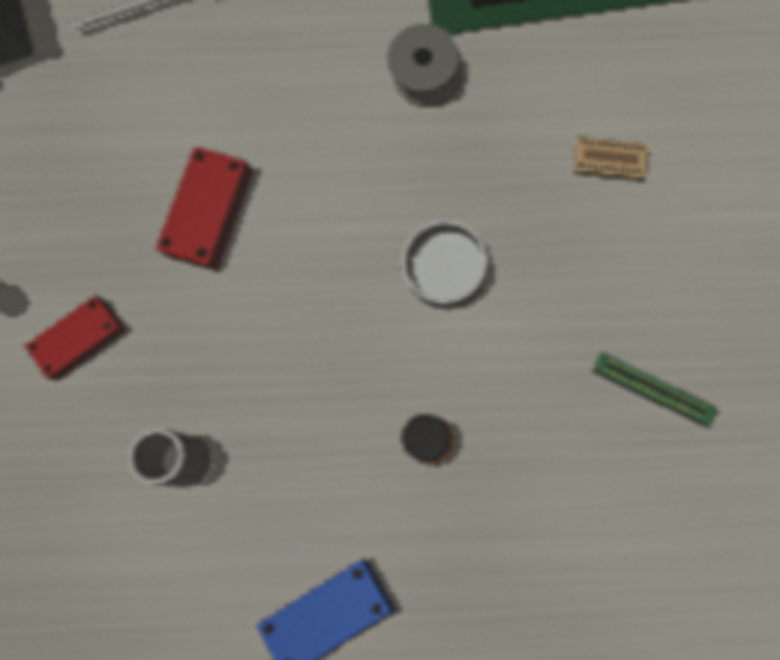

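View pics/sb.png

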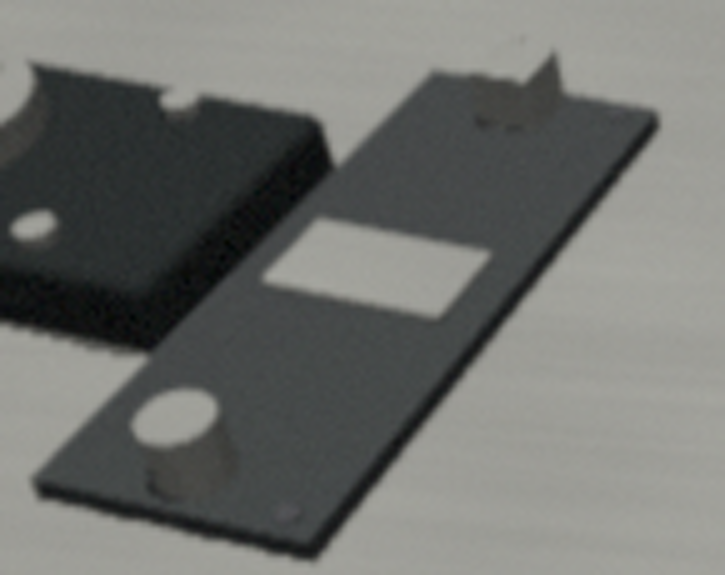

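Post and stop stand at the bed's far-x and near-x ends, with the column towards world -y. Next I measure the bed features and the round items.

Run:
```python
from h import *
c=dict(np.load("top0.npz")); im=c["image"]; hsv=cv2.cvtColor(im,cv2.COLOR_RGB2HSV)
H,S,V=[hsv[:,:,i].astype(int) for i in range(3)]
print(V[210,435],V[180,435],V[210,415:425],V[265,437],V[150,441],V[249,300:316],hsv[249,300:316].tolist())
# bright inside bed
roi=np.zeros_like(V,bool); roi[145:276,406:460]=1
for b in blobs((V>95)&roi,30):
    ys,xs=np.nonzero(b); print(b.sum(),xs.mean(),ys.mean(),"z15",np.round(rectz(c,b,.015),3),"z42",np.round(rectz(c,b,.042),3))
roi=np.zeros_like(V,bool); roi[225:270,280:335]=1
for b in blobs((S>70)&(H>35)&(H<90)&roi,30):
    ys,xs=np.nonzero(b); print("conn",b.sum(),xs.mean(),ys.mean(),np.round(rectz(c,b,.018),3))
print("yaw+",R.from_quat(np.roll(get_state()["tcp_rot"],-1)).as_matrix().round(3))
# scan bed edges
print("post row",V[138:165,441])
for nm,uv,z in [("post",(442.3,148.3),.042),("stop",(438,266),.042),("dish",(239,208),.028),("can",(142.7,272),.062),("jar",(232,266),.042),("spool",(231.3,139.5),.034)]:
    print(nm,onz(c,uv,z).round(3))
c2=dict(np.load("scene0.npz"))
for nm,uv,z in [("dish",(320.5,226),.028),("can",(406,181.5),.062)]:
    print(nm,onz(c2,uv,z).round(3))
```

```text
140 63 [119 138 139 137 137 137 137 137 138 138] 142 138 [ 74  83  92  98  98  96  83  69  62  64  74  85  90  96 100 105] [[55, 59, 74], [57, 80, 83], [53, 86, 92], [51, 88, 98], [53, 88, 98], [44, 90, 96], [45, 80, 83], [49, 70, 69], [47, 58, 62], [52, 60, 64], [54, 72, 74], [53, 84, 85], [57, 82, 90], [52, 80, 96], [53, 64, 100], [51, 46, 105]]
48 406.3541666666667 157.52083333333334 z15 [ 0.661 -0.219 69.581  2.204 -5.935] z42 [ 0.651 -0.209 67.186  2.128 -5.935]
150 444.37333333333333 148.42666666666668 z15 [ 0.682 -0.312 53.664 21.041 88.086] z42 [ 0.672 -0.299 51.818 20.317 88.086]
810 434.7172839506173 207.4864197530864 z15 [ 0.553 -0.268 84.946 44.643 80.705] z42 [ 0.547 -0.257 82.023 43.107 80.705]
233 437.7124463519313 265.3261802575107 z15 [ 0.43  -0.259 30.884 30.658 82.863] z42 [ 0.429 -0.248 29.821 29.603 82.863]
conn 196 307.83673469387753 249.37755102040816 [4.7200e-01 6.0000e-03 8.5681e+01 1.2020e+01 6.2134e+01]
yaw+ [[-0.001 -0.928  0.373]
 [-0.002  0.373  0.928]
 [-1.    -0.    -0.002]]
post row [137 138 136 136 137 138 139 138 138 138 138 138 138 141 141 137 114  70
  50  49  47  50  59  61  61  63  61]
post [ 0.675 -0.288  0.042]
stop [ 0.427 -0.249  0.042]
dish [0.562 0.147 0.028]
can [0.434 0.33  0.062]
jar [0.441 0.16  0.042]
spool [0.713 0.161 0.034]
dish [0.573 0.15  0.028]
can [0.443 0.329 0.062]
```

```bash
cat >> h.py <<'E'
def tool():
    s=get_state(); return np.array(s["tcp_pos"]), R.from_quat(np.roll(s["tcp_rot"],-1)), s
def down(yaw): # tool x down, tool z (jaw dir) at yaw deg in world
    a=np.radians(yaw); z=np.array([np.cos(a),np.sin(a),0]); x=np.array([0,0,-1.]); return R.from_matrix(np.c_[x,np.cross(z,x),z])
def plan(target,yaw,step=.040,p0=None,r0=None,n=None):
    p,r,_=tool()
    if p0 is not None: p=np.array(p0)
    if r0 is not None: r=r0
    best=min([down(yaw),down(yaw+180)],key=lambda q:(r.inv()*q).magnitude())
    rv=(r.inv()*best).as_rotvec(); d=np.array(target)-p
    n=n or max(1,int(np.ceil(max(np.linalg.norm(d)/step,np.linalg.norm(rv)/.12))))
    print("n",n,"pos",p.round(4),"d",d.round(4),"rv",rv.round(3))
    sl=[];ro=[]; rr=r; q=p.copy()
    for i in range(n):
        goal=p+d*(i+1)/n
        s=np.round(rr.inv().apply(goal-q),3); sl.append(s.tolist()); q=q+rr.apply(s)
        w=np.round(rv/n,3); ro.append(w.tolist()); rr=rr*R.from_rotvec(w)
    print("slide",sl); print("rot",ro)
    return q,rr
def snap(name):
    p,r,s=tool(); c=cams.read_camera("wrist"); T=np.eye(4);T[:3,:3]=r.as_matrix();T[:3,3]=p
    c=dict(c); c["cam_to_world"]=T@c["hand_eye"]; np.savez(name+".npz",**c); cv2.imwrite(f"pics/{name}.png",c["image"][:,:,::-1]); return c
E
python3 - <<'E'
from h import *
c=snap("w0"); print(c["hand_eye"].round(3),c["fx"],c["cx"],c["cy"])
plan([0.612,0.321,0.20],72.1)
E
```

```text
[[-0.    -0.311  0.95  -0.181]
 [ 0.    -0.95  -0.311  0.08 ]
 [ 1.     0.     0.001  0.001]
 [ 0.     0.     0.     1.   ]] 352.25692317569 277.2919141042166 206.36241484806388
n 12 pos [0.2334 0.5793 0.1911] d [ 0.3786 -0.2583  0.0089] rv [-0.07  -0.001 -0.   ]
slide [[-0.001, -0.037, -0.008], [-0.0, -0.038, -0.009], [-0.001, -0.037, -0.008], [-0.001, -0.037, -0.009], [-0.001, -0.037, -0.009], [-0.0, -0.037, -0.009], [-0.001, -0.037, -0.01], [-0.001, -0.037, -0.01], [-0.001, -0.037, -0.01], [-0.0, -0.037, -0.01], [-0.001, -0.036, -0.01], [-0.001, -0.037, -0.011]]
rot [[-0.006, -0.0, -0.0], [-0.006, -0.0, -0.0], [-0.006, -0.0, -0.0], [-0.006, -0.0, -0.0], [-0.006, -0.0, -0.0], [-0.006, -0.0, -0.0], [-0.006, -0.0, -0.0], [-0.006, -0.0, -0.0], [-0.006, -0.0, -0.0], [-0.006, -0.0, -0.0], [-0.006, -0.0, -0.0], [-0.006, -0.0, -0.0]]
```

View pics/w0.png

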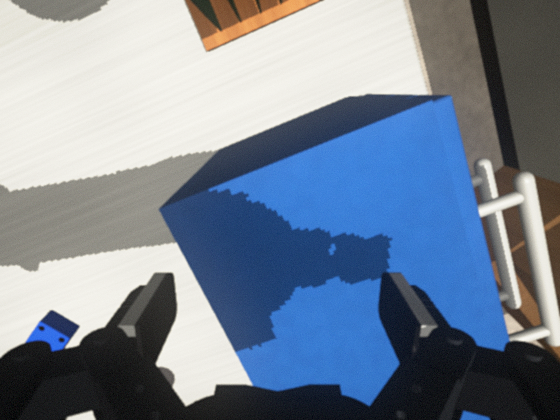

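The fingers hover over the blue bin. I'll lift slightly and go above the block.

move_arm(jaw=[0, 0, 0, 0, 0, 0, 0, 0, 0, 0, 0, 0, 0], slide=[[-0.02, -0.02, -0.004], [-0.01, -0.038, -0.009], [0, -0.038, -0.009], [0, -0.037, -0.009], [0, -0.037, -0.009], [0, -0.037, -0.009], [0.01, -0.037, -0.01], [0.015, -0.037, -0.01], [0.015, -0.037, -0.01], [0.015, -0.037, -0.01], [0.01, -0.036, -0.01], [0.005, -0.037, -0.011], [0, -0.016, -0.004]], rot=[[-0.006, 0, 0], [-0.006, 0, 0], [-0.006, 0, 0], [-0.006, 0, 0], [-0.006, 0, 0], [-0.006, 0, 0], [-0.006, 0, 0], [-0.006, 0, 0], [-0.006, 0, 0], [-0.006, 0, 0], [-0.006, 0, 0], [-0.006, 0, 0], [0, 0, 0]], newtons=40)

```text
clock: 1.23
tcp_pos: [0.6162, 0.3148, 0.1492]
tcp_rot: [0.571, -0.416, 0.574, 0.414]
wrist_force: [-0.1, -1.0, -1.0]
gripper_width: 1.0
```

```bash
cat >> h.py <<'E'
def measure(c,m,z,nm=""):
    ys,xs=np.nonzero(m); r=rectz(c,m,z); print(nm,m.sum(),(int(xs.mean()),int(ys.mean())),np.round(r,4)); return r
def hsvm(c):
    h=cv2.cvtColor(c["image"],cv2.COLOR_RGB2HSV).astype(int); return h[:,:,0],h[:,:,1],h[:,:,2]
def redm(c):
    H,S,V=hsvm(c); return ((H<8)|(H>172))&(S>140)&(V>60)
E
python3 - <<'E'
from h import *
c=snap("w1"); p,r,s=tool(); print(p.round(4),s["clock"],r.as_matrix().round(3))
for b in blobs(redm(c),300): measure(c,b,.025)
E
```

```text
[0.6181 0.3136 0.1496] 1.2833 [[ 0.001 -0.949  0.314]
 [-0.005  0.314  0.949]
 [-1.    -0.003 -0.005]]
 2732 (354, 39) [  0.5238   0.4094  57.4271  28.2562 -53.8981]
 3597 (284, 175) [  0.6128   0.3232  79.266   39.1007 -18.0297]
```

View pics/w1.png

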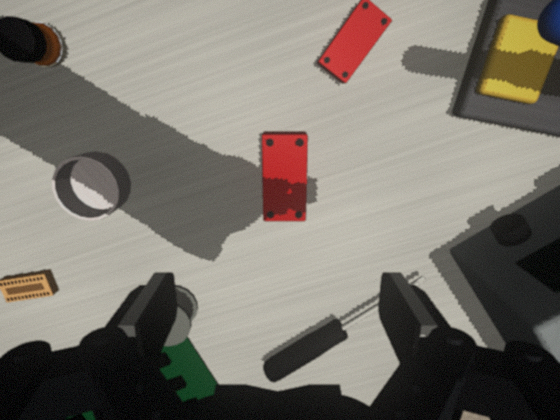

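The view confirms the block at pixel (284,175), giving (0.613, 0.323) and 79x39 mm, which agrees with the top camera. The smaller red is at (354,39).

Run:
```python
from h import *
plan([0.6128,0.3232,0.004],72.0)
```

```text
n 4 pos [0.6181 0.3136 0.1496] d [-0.0053  0.0096 -0.1456] rv [-0.005 -0.005  0.003]
slide [[0.036, 0.002, 0.002], [0.037, 0.002, 0.002], [0.036, 0.002, 0.002], [0.037, 0.002, 0.002]]
rot [[-0.001, -0.001, 0.001], [-0.001, -0.001, 0.001], [-0.001, -0.001, 0.001], [-0.001, -0.001, 0.001]]
```

move_arm(jaw=[0, 0, 0, 0, 0, 0, 0, 160, 160, 160, 160, 160, 160], slide=[[0.03, 0.002, 0.002], [0.036, 0.002, 0.002], [0.036, 0.002, 0.002], [0.03, 0.002, 0.002], [0.01, 0, 0], [0.004, 0, 0], [0, 0, 0], [0, 0, 0], [0, 0, 0], [0, 0, 0], [0, 0, 0], [0, 0, 0], [0, 0, 0]], rot=[[0, -0.005, 0.003], [0, 0, 0], [0, 0, 0], [0, 0, 0], [0, 0, 0], [0, 0, 0], [0, 0, 0], [0, 0, 0], [0, 0, 0], [0, 0, 0], [0, 0, 0], [0, 0, 0], [0, 0, 0]], newtons=50)

```text
clock: 2.37
tcp_pos: [0.6071, 0.3322, 0.0064]
tcp_rot: [0.572, -0.415, 0.57, 0.418]
wrist_force: [-0.6, 0.5, -0.3]
gripper_width: 0.371
```

Run:
```python
from h import *
c=snap("w2"); p,r,s=tool(); print(p.round(4),s["clock"],s["gripper_width"],s["wrist_force"])
```

```text
[0.607  0.3322 0.0062] 2.4167 0.37231470783452464 [-1.20507503  0.34162225 -0.15407224]
```

View pics/w2.png

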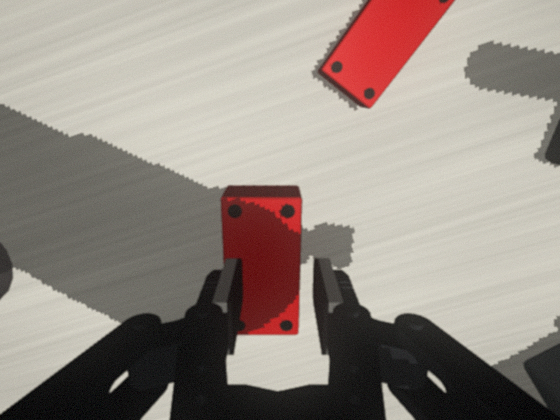

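Run:
```python
from h import *
c=cams.read_camera("scene"); im=c["image"][:,:,::-1]; np.savez("scene1.npz",**c)
cv2.imwrite("pics/scene1.png",cv2.resize(im[60:320,330:560],None,fx=2.6,fy=2.3,interpolation=cv2.INTER_CUBIC))
p,r,s=tool(); print(p,proj(c,p),proj(c,p-[0,0,-.05]))
```

```text
[0.60697956 0.33213417 0.00601499] [412.63587567 253.89123362] [418.98584446 235.36671225]
```

View pics/scene1.png

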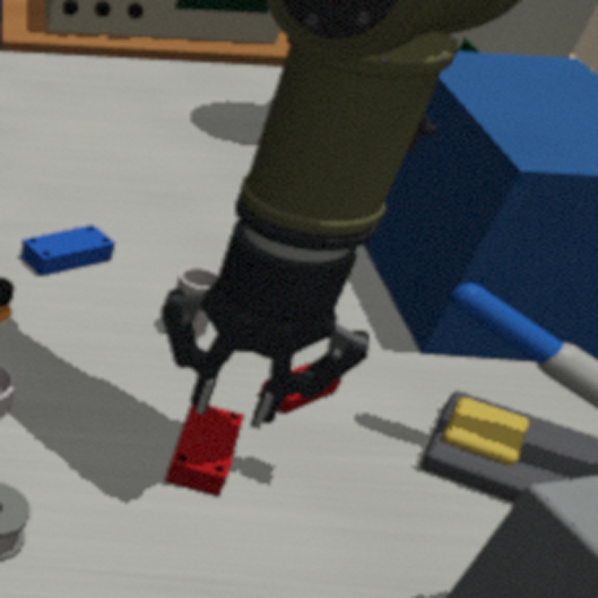

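The scene view shows the fingertips above the block, tips about pixel (418,242) against a predicted TCP of (413,254). The fingers end roughly 30 mm short of the reported TCP, and the jaws are off-centre by 7 mm. I'll centre, open and step down carefully.

move_arm(jaw=[60, 60, 60, 60, 60, 60, 60, 60], slide=[[0, -0.004, -0.003], [0, -0.004, -0.004], [0, 0, 0], [0, 0, 0], [0.005, 0, 0], [0.005, 0, 0], [0, 0, 0], [0, 0, 0]], rot=[[0, 0, 0], [0, 0, 0], [0, 0, 0], [0, 0, 0], [0, 0, 0], [0, 0, 0], [0, 0, 0], [0, 0, 0]])

```text
clock: 3.13
tcp_pos: [0.6118, 0.323, -0.005]
tcp_rot: [0.572, -0.415, 0.571, 0.419]
wrist_force: [0.0, -0.9, 0.3]
gripper_width: 0.763
```

Run:
```python
from h import *
c=snap("w3"); p,r,s=tool(); print(p.round(4),s["clock"],s["gripper_width"],s["wrist_force"].round(1))
c=cams.read_camera("scene"); im=c["image"][:,:,::-1]
cv2.imwrite("pics/scene2.png",cv2.resize(im[180:290,380:480],None,fx=6,fy=5,interpolation=cv2.INTER_CUBIC)); print(proj(c,p))
```

```text
[ 0.612   0.3232 -0.0046] 3.1833 0.7676983872059662 [-0.1  0.4  0.3]
[407.11523839 259.09511799]
```

View pics/w3.png

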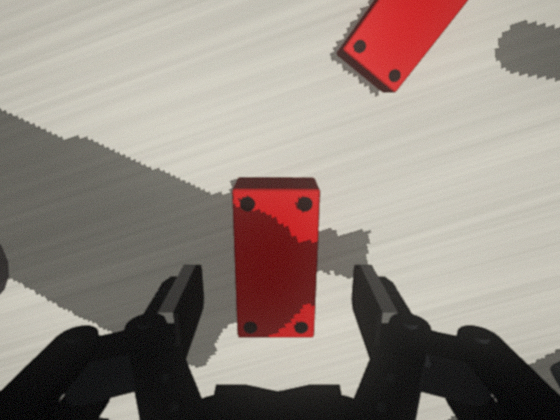

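View pics/scene2.png

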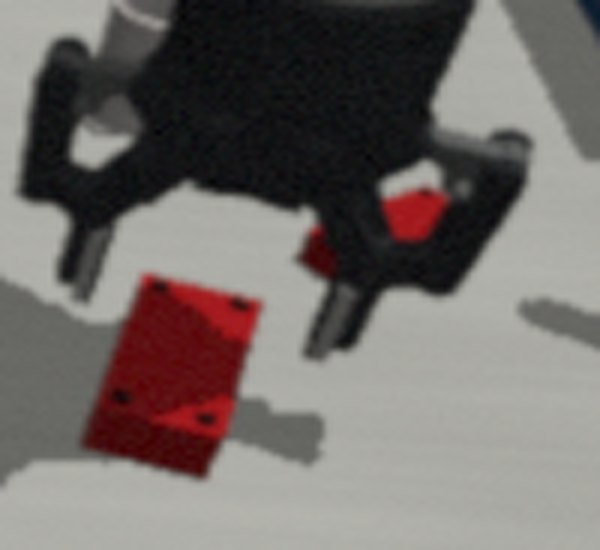

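The open fingertips are still at about 35–40 mm height with the TCP reading z = -0.005, so the tips sit about 40 mm behind the reported TCP. The jaws are centred on the block, so I'll continue down.

move_arm(jaw=[60, 60, 60, 60, 60, 60], slide=[[0.008, 0, 0], [0.008, 0, 0], [0.005, 0, 0], [0.004, 0, 0], [0, 0, 0], [0, 0, 0]], rot=[[0, 0, 0], [0, 0, 0], [0, 0, 0], [0, 0, 0], [0, 0, 0], [0, 0, 0]])

```text
clock: 3.73
tcp_pos: [0.6121, 0.3231, -0.0297]
tcp_rot: [0.572, -0.415, 0.571, 0.419]
wrist_force: [0.1, 0.8, 0.6]
gripper_width: 0.762
```

Run:
```python
from h import *
c=snap("w4"); p,r,s=tool(); print(p.round(4),s["clock"],s["gripper_width"],s["wrist_force"].round(1))
c=cams.read_camera("scene"); im=c["image"][:,:,::-1]
cv2.imwrite("pics/scene3.png",cv2.resize(im[180:290,380:480],None,fx=6,fy=5,interpolation=cv2.INTER_CUBIC)); print(proj(c,p))
```

```text
[ 0.6124  0.3233 -0.0293] 3.7833 0.767150307762542 [-0.4 -0.5 -0.1]
[404.37164212 267.66829667]
```

View pics/scene3.png

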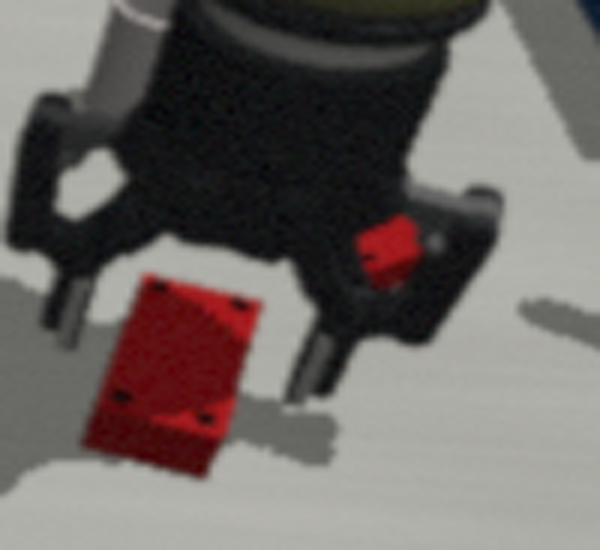

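Tips are now at about 5–8 mm height, straddling the block. I'll raise 2 mm and close.

move_arm(jaw=[120, 160, 160, 160, 160, 160, 160], slide=[[-0.002, 0, 0], [0, 0, 0], [0, 0, 0], [0, 0, 0], [0, 0, 0], [0, 0, 0], [0, 0, 0]], rot=[[0, 0, 0], [0, 0, 0], [0, 0, 0], [0, 0, 0], [0, 0, 0], [0, 0, 0], [0, 0, 0]], newtons=50)

```text
clock: 4.42
tcp_pos: [0.6129, 0.3235, -0.0262]
tcp_rot: [0.573, -0.415, 0.57, 0.418]
wrist_force: [-1.6, 0.1, 5.6]
gripper_width: 0.454
```

Run:
```python
from h import *
p,r,s=tool(); print(s["qpos"].round(2))
plan([0.5525,-0.268,0.05],-9.25,p0=[p[0],p[1],.05],n=16)
```

```text
[-0.42  0.82 -0.17  1.54  0.17  0.8   0.6 ]
n 16 pos [0.6129 0.3235 0.05  ] d [-0.0604 -0.5915  0.    ] rv [ 1.421  0.004 -0.006]
slide [[-0.0, -0.008, -0.036], [-0.0, -0.011, -0.036], [-0.001, -0.014, -0.034], [0.0, -0.017, -0.033], [-0.0, -0.02, -0.032], [-0.0, -0.022, -0.029], [-0.001, -0.025, -0.028], [0.0, -0.028, -0.025], [-0.0, -0.029, -0.022], [-0.0, -0.032, -0.02], [-0.001, -0.033, -0.017], [0.0, -0.034, -0.014], [-0.0, -0.036, -0.01], [-0.0, -0.036, -0.008], [-0.001, -0.037, -0.004], [0.0, -0.037, -0.001]]
rot [[0.089, 0.0, -0.0], [0.089, 0.0, -0.0], [0.089, 0.0, -0.0], [0.089, 0.0, -0.0], [0.089, 0.0, -0.0], [0.089, 0.0, -0.0], [0.089, 0.0, -0.0], [0.089, 0.0, -0.0], [0.089, 0.0, -0.0], [0.089, 0.0, -0.0], [0.089, 0.0, -0.0], [0.089, 0.0, -0.0], [0.089, 0.0, -0.0], [0.089, 0.0, -0.0], [0.089, 0.0, -0.0], [0.089, 0.0, -0.0]]
```

move_arm(jaw=[160, 160, 160, 160, 160, 160, 160, 160, 160, 160, 160, 160, 160, 160, 160, 160, 160, 160, 160, 160], slide=[[-0.036, 0, 0], [-0.04, 0, 0], [0, -0.008, -0.036], [0, -0.011, -0.036], [0, -0.014, -0.034], [0, -0.017, -0.033], [0, -0.02, -0.032], [0, -0.022, -0.029], [0, -0.025, -0.028], [0, -0.028, -0.025], [0, -0.029, -0.022], [0, -0.032, -0.02], [0, -0.033, -0.017], [0, -0.034, -0.014], [0, -0.036, -0.01], [0, -0.036, -0.008], [0, -0.037, -0.004], [0, -0.037, -0.001], [0, 0, 0], [0, 0, 0]], rot=[[0, 0, 0], [0, 0, 0], [0.089, 0, 0], [0.089, 0, 0], [0.089, 0, 0], [0.089, 0, 0], [0.089, 0, 0], [0.089, 0, 0], [0.089, 0, 0], [0.089, 0, 0], [0.089, 0, 0], [0.089, 0, 0], [0.089, 0, 0], [0.089, 0, 0], [0.089, 0, 0], [0.089, 0, 0], [0.089, 0, 0], [0.089, 0, 0], [0, 0, 0], [0, 0, 0]])

```text
clock: 6.08
tcp_pos: [0.5509, -0.2716, 0.0452]
tcp_rot: [0.704, 0.061, 0.705, -0.058]
wrist_force: [-0.2, 0.9, -3.1]
gripper_width: 0.449
```

Run:
```python
from h import *
c=snap("w5"); p,r,s=tool(); print(p.round(4),s["clock"],s["gripper_width"],s["wrist_force"].round(1),s["qpos"].round(2))
plan([0.5525,-0.268,0.03],-9.25)
```

```text
[ 0.5516 -0.2687  0.0451] 6.1333 0.4493701022803542 [ 0.2  1.7 -2.6] [ 0.31  0.64  0.17  1.71 -0.14  0.81  0.38]
n 1 pos [ 0.5516 -0.2687  0.0451] d [ 0.0009  0.0007 -0.0151] rv [-0.004 -0.003 -0.006]
slide [[0.015, 0.001, 0.001]]
rot [[-0.004, -0.003, -0.006]]
```

View pics/w5.png

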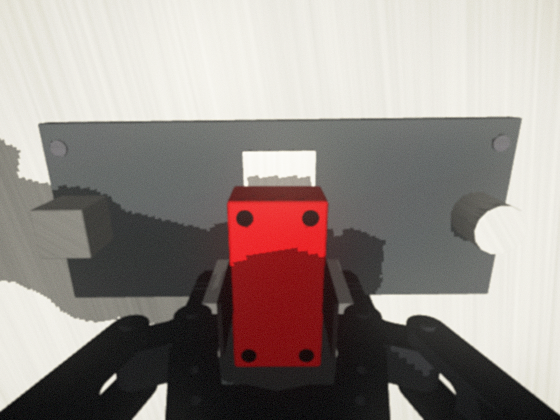

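Run:
```python
from h import *
c=dict(np.load("w5.npz"))
a=onz(c,(242.5,150.5),.015);b=onz(c,(316.5,150.5),.015); print(a.round(4),b.round(4),np.hypot(*(a-b)[:2]))
P=np.array([.5525,-.268]); ang=np.radians(-9.25); ex=np.array([np.cos(ang),np.sin(ang)]); ey=np.array([-ex[1],ex[0]])
for q in (a,b): print("press frame",(ex@(q[:2]-P)).round(4),(ey@(q[:2]-P)).round(4))
# bed far corners z=.012
for uv in [(39,124),(521,118)]:
    q=onz(c,uv,.012); print("bed",(ex@(q[:2]-P)).round(4),(ey@(q[:2]-P)).round(4))
# block top face (held): bottom z = p.z+.0262 -> 
zt=.0451+.0262+.025
m=blobs(redm(c),500)[0]
ys,xs=np.nonzero(m)
for uv in [(229,202),(327,202),(235,366),(322,366)]:
    q=onz(c,uv,zt); print("blk",(ex@(q[:2]-P)).round(4),(ey@(q[:2]-P)).round(4))
```

```text
[ 0.5384 -0.2215  0.015 ] [ 0.5822 -0.229   0.015 ] 0.04450689260795762
press frame -0.0214 0.0436
press frame 0.0231 0.0433
bed -0.1426 0.0598
bed 0.1441 0.0612
blk -0.0192 0.0362
blk 0.0189 0.036
blk -0.0203 -0.0421
blk 0.0194 -0.0423
```

```bash
cat >> h.py <<'E'
P=np.array([.5528,-.2672]); ang=np.radians(-9.25); ex=np.array([np.cos(ang),np.sin(ang)]); ey=np.array([-ex[1],ex[0]])
def press(x,y): return P+ex*x+ey*y
def inpress(q): return np.round([ex@(q[:2]-P),ey@(q[:2]-P)],4)
E
python3 - <<'E'
from h import *
t=press(.0005,.003); print(t)
plan([*t,-0.01],-9.25,n=5)
E
```

```text
[ 0.55377573 -0.26431938]
n 5 pos [ 0.5516 -0.2687  0.0451] d [ 0.0021  0.0044 -0.0551] rv [-0.004 -0.003 -0.006]
slide [[0.011, 0.001, 0.0], [0.011, 0.001, 0.001], [0.011, 0.001, -0.0], [0.011, 0.001, 0.0], [0.011, 0.0, 0.0]]
rot [[-0.001, -0.001, -0.001], [-0.001, -0.001, -0.001], [-0.001, -0.001, -0.001], [-0.001, -0.001, -0.001], [-0.001, -0.001, -0.001]]
```

move_arm(jaw=[160, 160, 160, 160, 160, 160, 160, 160], slide=[[0.012, 0.002, 0.001], [0.012, 0.001, 0], [0.012, 0.001, 0], [0.01, 0, 0], [0.006, 0, 0], [0.003, 0, 0], [0, 0, 0], [0, 0, 0]], rot=[[-0.004, -0.003, -0.006], [0, 0, 0], [0, 0, 0], [0, 0, 0], [0, 0, 0], [0, 0, 0], [0, 0, 0], [0, 0, 0]])

```text
clock: 6.8
tcp_pos: [0.5541, -0.2644, -0.0093]
tcp_rot: [0.705, 0.056, 0.705, -0.057]
wrist_force: [0.0, 0.0, -1.3]
gripper_width: 0.449
```

Run:
```python
from h import *
p,r,s=tool(); print(p.round(4),inpress(p),s["wrist_force"].round(1)); plan([*press(.0005,.003),-.01],-9.25)
```

```text
[ 0.5541 -0.2644 -0.0093] [0.0008 0.003 ] [ 0.   0.  -1.3]
n 1 pos [ 0.5541 -0.2644 -0.0093] d [-0.0003  0.     -0.0007] rv [0.002 0.001 0.001]
slide [[0.001, -0.0, -0.0]]
rot [[0.002, 0.001, 0.001]]
```

move_arm(jaw=[160, 160, 110, 80, 80, 80, 80, 60, 60, 60, 60], slide=[[0.002, 0, 0], [0, 0, 0], [0, 0, 0], [0, 0, 0], [0, 0, 0], [-0.02, 0, 0], [-0.04, 0, 0], [-0.04, 0, 0], [-0.03, 0, 0], [0, 0, 0], [0, 0, 0]], rot=[[0, 0, 0], [0, 0, 0], [0, 0, 0], [0, 0, 0], [0, 0, 0], [0, 0, 0], [0, 0, 0], [0, 0, 0], [0, 0, 0], [0, 0, 0], [0, 0, 0]])

```text
clock: 7.72
tcp_pos: [0.555, -0.265, 0.1209]
tcp_rot: [0.707, 0.056, 0.703, -0.057]
wrist_force: [-0.0, 0.5, -1.3]
gripper_width: 0.763
```

Run:
```python
from h import *
c=snap("w6"); p,r,s=tool(); print(p.round(4),s["clock"],s["wrist_force"].round(1))
for b in blobs(redm(c),300):
    q=measure(c,b,.040); print(inpress(np.array(q)))
H,S,V=hsvm(c)
```

```text
[ 0.5539 -0.2643  0.1191] 7.7667 [0.5 0.  0.2]
 4880 (275, 195) [ 0.5548 -0.2628 81.8038 39.7045 80.7111]
[0.0013 0.0047]
```

View pics/w6.png

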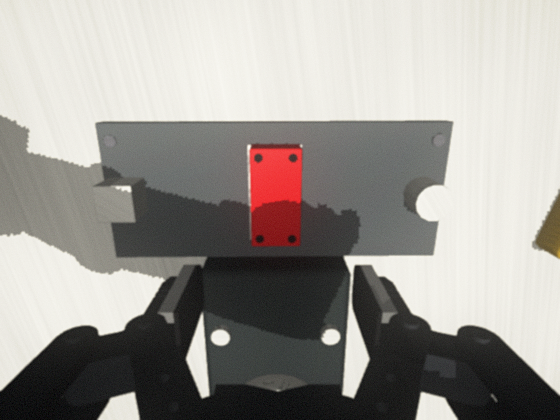

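Run:
```python
from h import *
c=dict(np.load("w6.npz"))
Q=np.array([onz(c,u,.012) for u in [(96,122),(453,121),(435.5,255),(117,257)]]); print(Q.mean(0).round(4), [inpress(q) for q in Q])
B=np.array([onz(c,u,.040) for u in [(249,149),(302,149),(300,246),(251,246)]]); print(B.mean(0).round(4),[inpress(q) for q in B],inpress(B.mean(0)),inpress(Q.mean(0)))
for uv in [(137,222),(137,188)]: print("stop right edge",inpress(onz(c,uv,.042)))
print("post",inpress(onz(c,(434,203),.042)))
```

```text
[ 0.5545 -0.2668  0.012 ] [array([-0.1426,  0.0597]), array([0.1443, 0.0608]), array([ 0.1471, -0.0582]), array([-0.1425, -0.0597])]
[ 0.5545 -0.2643  0.04  ] [array([-0.0185,  0.0426]), array([0.0209, 0.0426]), array([ 0.0212, -0.0363]), array([-0.0187, -0.0362])] [0.0012 0.0032] [0.0016 0.0007]
stop right edge [-0.1077 -0.0145]
stop right edge [-0.1044  0.0131]
post [0.1245 0.001 ]
```

The block sits on the pad, about 0 and 2.5 mm from the bed centre, at 80.7° (pad 80.7°). Next is the socket, which already lies parallel to it.

Run:
```python
from h import *
plan([.641,.027,.10],-9.3)
```

```text
n 8 pos [ 0.5539 -0.2643  0.1191] d [ 0.0871  0.2913 -0.0191] rv [0.002 0.002 0.001]
slide [[0.002, 0.038, 0.005], [0.003, 0.037, 0.005], [0.002, 0.038, 0.005], [0.002, 0.038, 0.005], [0.003, 0.037, 0.005], [0.002, 0.038, 0.005], [0.003, 0.038, 0.005], [0.002, 0.037, 0.005]]
rot [[0.0, 0.0, 0.0], [0.0, 0.0, 0.0], [0.0, 0.0, 0.0], [0.0, 0.0, 0.0], [0.0, 0.0, 0.0], [0.0, 0.0, 0.0], [0.0, 0.0, 0.0], [0.0, 0.0, 0.0]]
```

move_arm(jaw=[60, 60, 80, 80, 80, 80, 80, 80, 80, 80], slide=[[0.002, 0.038, 0.005], [0.003, 0.037, 0.005], [0.002, 0.038, 0.005], [0.002, 0.038, 0.005], [0.003, 0.037, 0.005], [0.002, 0.038, 0.005], [0.003, 0.038, 0.005], [0.002, 0.037, 0.005], [0, 0, 0], [0, 0, 0]], rot=[[0, 0, 0], [0, 0, 0], [0, 0, 0], [0, 0, 0], [0, 0, 0], [0, 0, 0], [0, 0, 0], [0, 0, 0], [0, 0, 0], [0, 0, 0]])

```text
clock: 8.6
tcp_pos: [0.6403, 0.0304, 0.0968]
tcp_rot: [0.704, 0.055, 0.706, -0.054]
wrist_force: [-0.4, -1.2, 1.0]
gripper_width: 0.687
```

Run:
```python
from h import *
c=snap("w7"); p,r,s=tool(); print(p.round(4),s["clock"])
H,S,V=hsvm(c)
for b in blobs((H>=8)&(H<24)&(S>70)&(V>80),300): measure(c,b,.012)
```

```text
[0.6401 0.0273 0.0973] 8.65
 2026 (281, 195) [6.43800e-01 3.18000e-02 5.26243e+01 2.57895e+01 8.10070e+01]
```

View pics/w7.png

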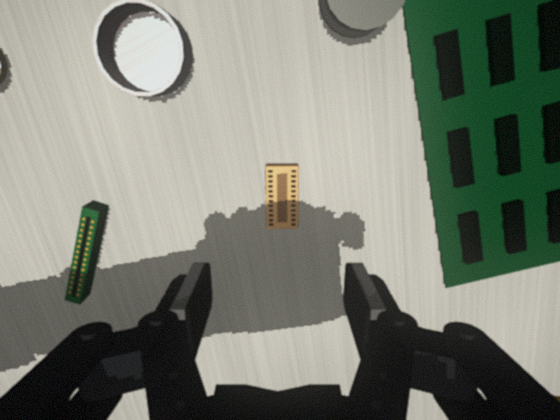

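The socket is at pixel (281,195), giving (0.644, 0.032) at 81°. Descend.

Run:
```python
from h import *
plan([.6438,.0316,-.024],-9.0,n=4)
```

```text
n 4 pos [0.6401 0.0273 0.0973] d [ 0.0037  0.0043 -0.1213] rv [-0.001 -0.002  0.002]
slide [[0.03, 0.001, 0.001], [0.031, 0.002, 0.001], [0.03, 0.001, 0.0], [0.03, 0.001, 0.001]]
rot [[-0.0, -0.001, 0.0], [-0.0, -0.001, 0.0], [-0.0, -0.001, 0.0], [-0.0, -0.001, 0.0]]
```

move_arm(jaw=[120, 120, 120, 120, 120, 120, 120, 120], slide=[[0.03, 0.001, 0.001], [0.031, 0.002, 0.001], [0.03, 0.001, 0], [0.02, 0.001, 0.001], [0.01, 0, 0], [0, 0, 0], [0, 0, 0], [0, 0, 0]], rot=[[0, 0, 0], [0, 0, 0], [0, 0, 0], [0, 0, 0], [0, 0, 0], [0, 0, 0], [0, 0, 0], [0, 0, 0]])

```text
clock: 9.32
tcp_pos: [0.646, 0.0299, -0.0203]
tcp_rot: [0.706, 0.057, 0.704, -0.057]
wrist_force: [-0.6, 0.7, -0.1]
gripper_width: 0.533
```

Run:
```python
from h import *
c=snap("w8"); p,r,s=tool(); print(p.round(4),s["clock"],s["wrist_force"].round(1))
c=cams.read_camera("scene"); im=c["image"][:,:,::-1]
cv2.imwrite("pics/scene4.png",cv2.resize(im[195:285,200:310],None,fx=6,fy=6,interpolation=cv2.INTER_CUBIC)); print(proj(c,p),proj(c,p+[0,0,.03]))
```

```text
[ 0.6462  0.0302 -0.02  ] 9.3667 [ 0.1 -0.2 -0.3]
[256.70910992 263.52075856] [256.42560621 252.94346506]
```

View pics/scene4.png

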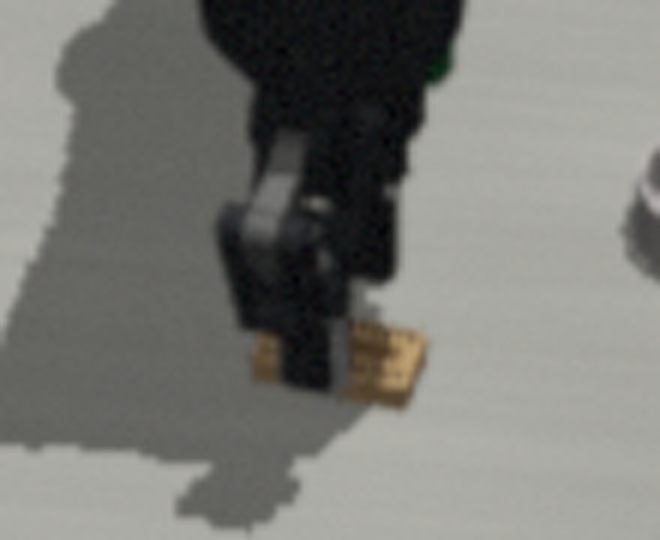

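View pics/w8.png

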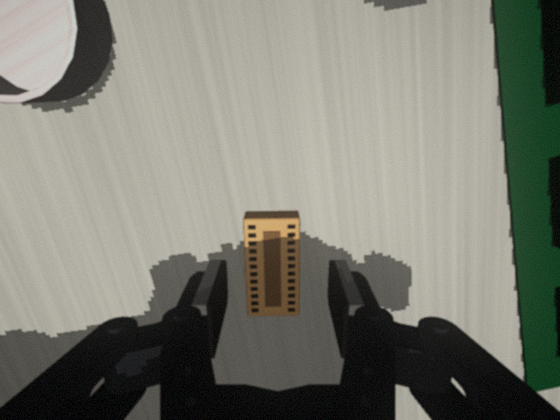

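Run:
```python
from h import *
c=dict(np.load("scene0.npz")); p,r,s=tool()
zt=r.as_matrix()[:,2]; yt=r.as_matrix()[:,1]
for w in (.0227,.035):
  for z in (0,.01,.02): print(w,z,[proj(c,np.r_[p[:2]+zt[:2]*w+yt[:2]*k,z]).round(1) for k in(-.011,.011)])
plan([.6437,.0312,-.028],-9.0)
```

```text
0.0227 0 [array([247.5, 263.8]), array([258.5, 266.2])]
0.0227 0.01 [array([247.3, 260.2]), array([258.4, 262.6])]
0.0227 0.02 [array([247.1, 256.5]), array([258.4, 259. ])]
0.035 0 [array([245.3, 268.5]), array([256.5, 271. ])]
0.035 0.01 [array([245.1, 264.9]), array([256.4, 267.4])]
0.035 0.02 [array([244.9, 261.2]), array([256.3, 263.7])]
n 1 pos [ 0.6462  0.0304 -0.0199] d [-0.0025  0.0008 -0.0081] rv [-0.003  0.003  0.   ]
slide [[0.008, 0.0, -0.003]]
rot [[-0.003, 0.003, 0.0]]
```

move_arm(jaw=[120, 120, 150, 190, 190, 190, 190, 190], slide=[[0.004, 0, -0.002], [0.003, 0, -0.001], [0, 0, 0], [0, 0, 0], [0, 0, 0], [0, 0, 0], [0, 0, 0], [0, 0, 0]], rot=[[0, 0.003, 0], [0, 0, 0], [0, 0, 0], [0, 0, 0], [0, 0, 0], [0, 0, 0], [0, 0, 0], [0, 0, 0]], newtons=40)

```text
clock: 10.08
tcp_pos: [0.6419, 0.0314, -0.0285]
tcp_rot: [0.704, 0.056, 0.706, -0.057]
wrist_force: [-1.3, 0.7, 3.5]
gripper_width: 0.265
```

Run:
```python
from h import *
c=snap("w9"); p,r,s=tool(); print(p.round(4),s["clock"],s["wrist_force"].round(1),s["gripper_width"])
H,S,V=hsvm(c)
for b in blobs((H>=8)&(H<24)&(S>70)&(V>50),300): measure(c,b,.012)
```

```text
[ 0.6419  0.0314 -0.0285] 10.1333 [-2.3  0.   4.5] 0.267766865944572
 5528 (277, 271) [6.42500e-01 3.33000e-02 5.46114e+01 2.59784e+01 8.12481e+01]
```

View pics/w9.png

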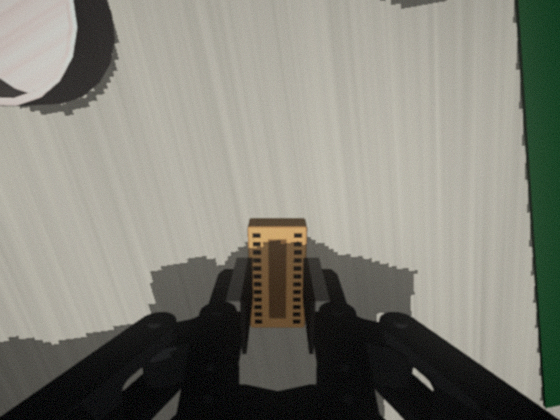

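The socket is gripped, centred between the pads at pixel (277,271). Transfer it over the block.

Run:
```python
from h import *
p,r,s=tool(); plan([.5545,-.2648,.055],-9.3,p0=[p[0],p[1],.055],n=8)
```

```text
n 8 pos [0.6419 0.0314 0.055 ] d [-0.0874 -0.2962  0.    ] rv [ 0.002 -0.002  0.001]
slide [[0.0, -0.038, -0.005], [0.0, -0.039, -0.005], [0.0, -0.038, -0.005], [0.0, -0.038, -0.005], [0.0, -0.038, -0.004], [0.0, -0.039, -0.005], [0.0, -0.038, -0.005], [0.0, -0.038, -0.005]]
rot [[0.0, -0.0, 0.0], [0.0, -0.0, 0.0], [0.0, -0.0, 0.0], [0.0, -0.0, 0.0], [0.0, -0.0, 0.0], [0.0, -0.0, 0.0], [0.0, -0.0, 0.0], [0.0, -0.0, 0.0]]
```

move_arm(jaw=[190, 190, 190, 190, 190, 190, 190, 190, 190, 190, 190, 190, 190], slide=[[-0.02, 0, 0], [-0.03, 0, 0], [-0.033, 0, 0], [0, -0.038, -0.005], [0, -0.039, -0.005], [0, -0.038, -0.005], [0, -0.038, -0.005], [0, -0.038, -0.004], [0, -0.039, -0.005], [0, -0.038, -0.005], [0, -0.038, -0.005], [0, 0, 0], [0, 0, 0]], rot=[[0, 0, 0], [0, 0, 0], [0, 0, 0], [0, 0, 0], [0, 0, 0], [0, 0, 0], [0, 0, 0], [0, 0, 0], [0, 0, 0], [0, 0, 0], [0, 0, 0], [0, 0, 0], [0, 0, 0]])

```text
clock: 11.22
tcp_pos: [0.5536, -0.2686, 0.0546]
tcp_rot: [0.704, 0.058, 0.705, -0.059]
wrist_force: [0.3, 0.7, -0.3]
gripper_width: 0.266
```

Run:
```python
from h import *
c=snap("w10"); p,r,s=tool(); print(p.round(4),s["clock"],s["gripper_width"])
plan([.5545,-.2648,.0125],-9.3,n=3)
```

```text
[ 0.5547 -0.2656  0.0544] 11.2667 0.2673959822711921
n 3 pos [ 0.5547 -0.2656  0.0544] d [-0.0002  0.0008 -0.0419] rv [-0.    -0.002  0.001]
slide [[0.014, 0.0, -0.0], [0.014, 0.001, -0.0], [0.014, -0.0, -0.0]]
rot [[-0.0, -0.001, 0.0], [-0.0, -0.001, 0.0], [-0.0, -0.001, 0.0]]
```

View pics/w10.png

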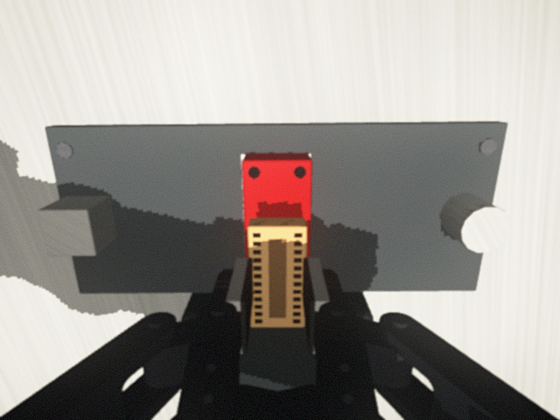

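move_arm(jaw=[190, 190, 190, 190, 190, 190, 190, 190], slide=[[0.014, 0, 0], [0.014, 0.001, 0], [0.008, 0, 0], [0.004, 0, 0], [0.002, 0, 0], [0, 0, 0], [0, 0, 0], [0, 0, 0]], rot=[[0, 0, 0], [0, 0, 0], [0, 0, 0], [0, 0, 0], [0, 0, 0], [0, 0, 0], [0, 0, 0], [0, 0, 0]])

```text
clock: 11.93
tcp_pos: [0.5556, -0.2638, 0.0133]
tcp_rot: [0.704, 0.056, 0.705, -0.057]
wrist_force: [0.3, -0.4, -0.6]
gripper_width: 0.261
```

move_arm(jaw=[190, 190, 160, 140, 140, 140, 140, 100, 60, 60, 60], slide=[[0.002, -0.001, -0.001], [0, 0, 0], [0, 0, 0], [0, 0, 0], [0, 0, 0], [-0.02, 0, 0], [-0.04, 0, 0], [-0.04, 0, 0], [-0.02, 0, 0], [0, 0, 0], [0, 0, 0]], rot=[[0, 0, 0], [0, 0, 0], [0, 0, 0], [0, 0, 0], [0, 0, 0], [0, 0, 0], [0, 0, 0], [0, 0, 0], [0, 0, 0], [0, 0, 0], [0, 0, 0]])

```text
clock: 12.85
tcp_pos: [0.5548, -0.2648, 0.1319]
tcp_rot: [0.705, 0.056, 0.705, -0.057]
wrist_force: [-0.1, 0.6, -0.6]
gripper_width: 0.768
```

Run:
```python
from h import *
c=snap("w11"); p,r,s=tool(); print(p.round(4),s["clock"])
H,S,V=hsvm(c)
for b in blobs((H>=8)&(H<24)&(S>70)&(V>80),300): print(inpress(np.array(measure(c,b,.052))))
m=redm(c)|((H>=8)&(H<24)&(S>70)&(V>80))
for b in blobs(m,500): print(inpress(np.array(measure(c,b,.040))))
plan([.472,.004,.10],-27.9)
```

```text
[ 0.5539 -0.2643  0.1304] 12.9
 1844 (277, 201) [ 0.5552 -0.2637 52.6555 26.3918 80.8179]
[0.0018 0.0038]
 1226 (548, 222) [  0.7613  -0.3153  66.5948  22.7073 -85.1813]
[ 0.2135 -0.0139]
 4145 (276, 192) [ 0.5549 -0.2624 81.2206 39.8738 80.7958]
[0.0013 0.0051]
 1226 (548, 222) [  0.7702  -0.3212  69.6533  23.7501 -85.1811]
[ 0.2233 -0.0184]
n 8 pos [ 0.5539 -0.2643  0.1304] d [-0.0819  0.2683 -0.0304] rv [ 0.327 -0.002  0.001]
slide [[0.004, 0.031, -0.015], [0.004, 0.031, -0.017], [0.003, 0.03, -0.018], [0.004, 0.03, -0.019], [0.004, 0.028, -0.021], [0.004, 0.028, -0.021], [0.004, 0.027, -0.023], [0.004, 0.025, -0.024]]
rot [[0.041, -0.0, 0.0], [0.041, -0.0, 0.0], [0.041, -0.0, 0.0], [0.041, -0.0, 0.0], [0.041, -0.0, 0.0], [0.041, -0.0, 0.0], [0.041, -0.0, 0.0], [0.041, -0.0, 0.0]]
```

View pics/w11.png

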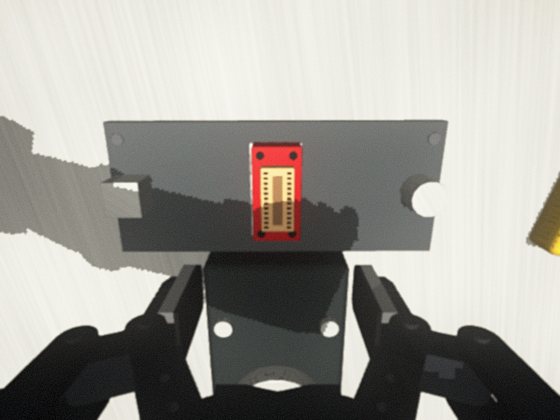

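The socket is centred on the block, within about 1 mm. Now the connector.

move_arm(jaw=[60, 60, 80, 110, 110, 110, 110, 110, 110, 110], slide=[[0.004, 0.031, -0.015], [0.004, 0.031, -0.017], [0.003, 0.03, -0.018], [0.004, 0.03, -0.019], [0.004, 0.028, -0.021], [0.004, 0.028, -0.021], [0.004, 0.027, -0.023], [0.004, 0.025, -0.024], [0, 0, 0], [0, 0, 0]], rot=[[0.041, 0, 0], [0.041, 0, 0], [0.041, 0, 0], [0.041, 0, 0], [0.041, 0, 0], [0.041, 0, 0], [0.041, 0, 0], [0.041, 0, 0], [0, 0, 0], [0, 0, 0]])

```text
clock: 13.73
tcp_pos: [0.4699, 0.0058, 0.0983]
tcp_rot: [0.685, 0.169, 0.689, -0.17]
wrist_force: [0.3, -1.0, -0.5]
gripper_width: 0.569
```

```bash
cat >> h.py <<'E'
def greenm(c):
    H,S,V=hsvm(c); return ((H>28)&(H<90)&(S>60)&(V>25))
E
python3 - <<'E'
from h import *
c=snap("w12"); p,r,s=tool(); print(p.round(4),s["clock"])
m=cv2.morphologyEx(greenm(c).astype(np.uint8),cv2.MORPH_CLOSE,np.ones((5,5)))
for b in blobs(m,300): measure(c,b,.018)
E
```

```text
[0.4709 0.004  0.0987] 13.7833
 1848 (281, 192) [4.74200e-01 8.00000e-03 8.85445e+01 1.31189e+01 6.21217e+01]
```

View pics/w12.png

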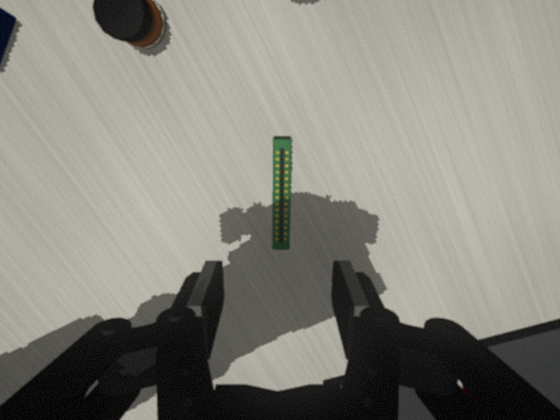

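The connector stands slot-up at pixel (281,192), giving (0.474, 0.008) at 62.1°. Descend and grip.

Run:
```python
from h import *
plan([.4742,.0078,-.024],-27.9,n=4)
```

```text
n 4 pos [0.4709 0.004  0.0987] d [ 0.0033  0.0038 -0.1227] rv [ 0.001 -0.004  0.003]
slide [[0.031, 0.001, 0.0], [0.03, 0.002, 0.001], [0.031, 0.001, 0.0], [0.031, 0.001, 0.0]]
rot [[0.0, -0.001, 0.001], [0.0, -0.001, 0.001], [0.0, -0.001, 0.001], [0.0, -0.001, 0.001]]
```

move_arm(jaw=[120, 120, 120, 120, 120, 120, 120, 160, 225, 225, 225, 225, 225, 225, 225], slide=[[0.03, 0.002, 0.001], [0.03, 0.002, 0], [0.03, 0.001, 0], [0.02, 0, 0], [0.008, 0, 0], [0.004, 0, 0], [0, 0, 0], [0, 0, 0], [0, 0, 0], [0, 0, 0], [0, 0, 0], [0, 0, 0], [0, 0, 0], [0, 0, 0], [0, 0, 0]], rot=[[0, -0.003, 0.003], [0, 0, 0], [0, 0, 0], [0, 0, 0], [0, 0, 0], [0, 0, 0], [0, 0, 0], [0, 0, 0], [0, 0, 0], [0, 0, 0], [0, 0, 0], [0, 0, 0], [0, 0, 0], [0, 0, 0], [0, 0, 0]], newtons=40)

```text
clock: 15.03
tcp_pos: [0.4744, 0.0082, -0.0211]
tcp_rot: [0.687, 0.171, 0.686, -0.17]
wrist_force: [-2.9, 1.4, 7.0]
gripper_width: 0.116
```

Run:
```python
from h import *
c=snap("w13"); p,r,s=tool(); print(p.round(4),s["clock"],s["wrist_force"].round(1),s["gripper_width"])
t=press(-.0625+.001,.001); print(t)
plan([*t,.04],-9.3,p0=[p[0],p[1],.04])
```

```text
[ 0.4744  0.0082 -0.0212] 15.0833 [-2.9  1.5  7.1] 0.12090558472179884
[ 0.49226047 -0.25632734]
n 7 pos [0.4744 0.0082 0.04  ] d [ 0.0179 -0.2646  0.    ] rv [-0.325  0.001 -0.002]
slide [[-0.0, -0.032, 0.02], [-0.0, -0.033, 0.018], [-0.0, -0.034, 0.017], [-0.0, -0.035, 0.016], [-0.0, -0.035, 0.013], [-0.0, -0.036, 0.012], [-0.0, -0.036, 0.011]]
rot [[-0.046, 0.0, -0.0], [-0.046, 0.0, -0.0], [-0.046, 0.0, -0.0], [-0.046, 0.0, -0.0], [-0.046, 0.0, -0.0], [-0.046, 0.0, -0.0], [-0.046, 0.0, -0.0]]
```

View pics/w13.png

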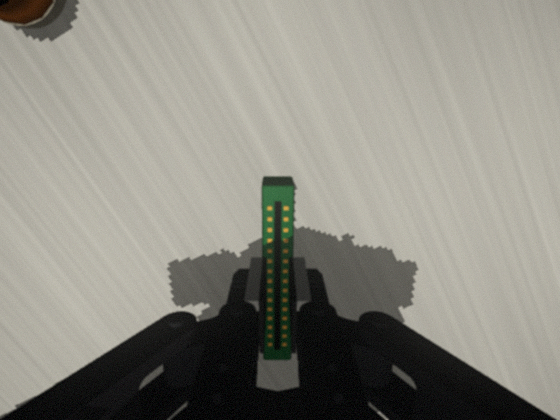

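The connector is gripped (12 N-scale force only, as the fingertips lightly touch the desk). Lift and carry it.

move_arm(jaw=[225, 225, 225, 225, 225, 225, 225, 225, 225, 225, 225], slide=[[-0.025, 0, 0], [-0.038, 0, 0], [0, -0.032, 0.02], [0, -0.033, 0.018], [0, -0.034, 0.017], [0, -0.035, 0.016], [0, -0.035, 0.013], [0, -0.036, 0.012], [0, -0.036, 0.011], [0, 0, 0], [0, 0, 0]], rot=[[0, 0, 0], [0, 0, 0], [-0.046, 0, 0], [-0.046, 0, 0], [-0.046, 0, 0], [-0.046, 0, 0], [-0.046, 0, 0], [-0.046, 0, 0], [-0.046, 0, 0], [0, 0, 0], [0, 0, 0]])

```text
clock: 16.0
tcp_pos: [0.4925, -0.2598, 0.0413]
tcp_rot: [0.706, 0.06, 0.703, -0.061]
wrist_force: [0.7, 0.7, 0.1]
gripper_width: 0.121
```

Run:
```python
from h import *
c=snap("w14"); p,r,s=tool(); print(p.round(4),s["clock"],s["gripper_width"],inpress(p))
t=press(-.0625+.001,.001)
plan([*t,-.008],-9.3,n=4)
```

```text
[ 0.4927 -0.2572  0.0411] 16.05 0.11682104252435815 [-0.0609  0.0002]
n 4 pos [ 0.4927 -0.2572  0.0411] d [-0.0005  0.0009 -0.0491] rv [-0.006  0.002 -0.001]
slide [[0.012, 0.0, -0.0], [0.013, 0.0, -0.0], [0.012, 0.001, -0.0], [0.012, -0.0, -0.001]]
rot [[-0.002, 0.001, -0.0], [-0.002, 0.001, -0.0], [-0.002, 0.001, -0.0], [-0.002, 0.001, -0.0]]
```

View pics/w14.png

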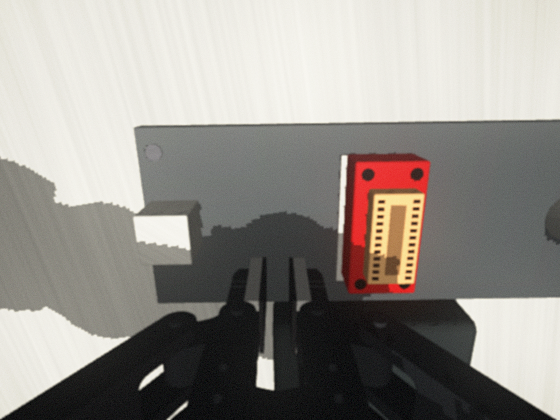

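The connector isn't between the fingers. The opening just matched my jaw command, so it was never squeezed. Checking where it is.

Run:
```python
from h import *
c=cams.read_camera("top"); np.savez("top1.npz",**c); cv2.imwrite("pics/top1.png",c["image"][:,:,::-1])
m=greenm(c)
for b in blobs(m,60): measure(c,b,.018)
```

```text
5026 (280, 93) [ 8.301000e-01  5.030000e-02  2.309317e+02  1.537278e+02 -8.318600e+01]
 235 (308, 249) [4.72300e-01 6.40000e-03 8.65714e+01 1.21386e+01 6.12760e+01]
```

View pics/top1.png

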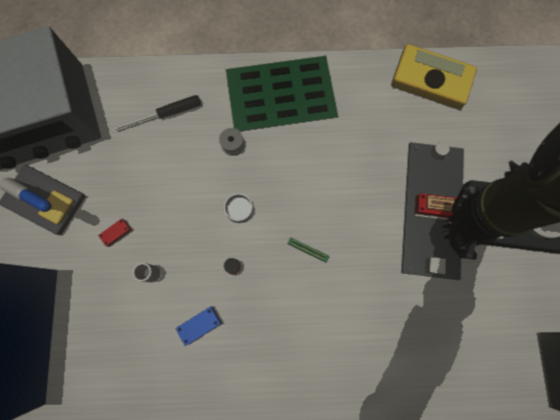

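The connector never left its place at (308,249). Go back and grip fully closed.

Run:
```python
from h import *
plan([.4742,.0078,.045],-27.9)
```

```text
n 7 pos [ 0.4929 -0.2557  0.041 ] d [-0.0187  0.2635  0.004 ] rv [ 0.321  0.002 -0.002]
slide [[-0.001, 0.037, -0.009], [-0.0, 0.036, -0.01], [-0.001, 0.036, -0.013], [-0.0, 0.035, -0.013], [-0.001, 0.034, -0.016], [-0.0, 0.034, -0.017], [-0.001, 0.033, -0.018]]
rot [[0.046, 0.0, -0.0], [0.046, 0.0, -0.0], [0.046, 0.0, -0.0], [0.046, 0.0, -0.0], [0.046, 0.0, -0.0], [0.046, 0.0, -0.0], [0.046, 0.0, -0.0]]
```

move_arm(jaw=[225, 180, 120, 120, 120, 120, 120, 120, 120], slide=[[-0.005, 0.037, -0.009], [0, 0.036, -0.01], [0, 0.036, -0.013], [0, 0.035, -0.013], [0, 0.034, -0.016], [0, 0.034, -0.017], [0, 0.033, -0.018], [0, 0, 0], [0, 0, 0]], rot=[[0.046, 0, 0], [0.046, 0, 0], [0.046, 0, 0], [0.046, 0, 0], [0.046, 0, 0], [0.046, 0, 0], [0.046, 0, 0], [0, 0, 0], [0, 0, 0]])

```text
clock: 16.85
tcp_pos: [0.4737, 0.0121, 0.046]
tcp_rot: [0.687, 0.169, 0.687, -0.167]
wrist_force: [0.1, 0.0, 0.5]
gripper_width: 0.529
```

Run:
```python
from h import *
c=snap("w15"); p,r,s=tool(); print(p.round(4),s["clock"])
m=cv2.morphologyEx(greenm(c).astype(np.uint8),cv2.MORPH_CLOSE,np.ones((5,5)))
for b in blobs(m,500): measure(c,b,.018)
plan([.4742,.0078,-.020],-28.3,n=2)
```

```text
[0.474  0.0095 0.0461] 16.9
 2680 (280, 224) [4.74200e-01 8.50000e-03 8.96062e+01 1.32418e+01 6.16297e+01]
n 2 pos [0.474  0.0095 0.0461] d [ 0.0002 -0.0017 -0.0661] rv [ 0.012  0.001 -0.002]
slide [[0.033, -0.001, 0.0], [0.033, -0.001, 0.001]]
rot [[0.006, 0.0, -0.001], [0.006, 0.0, -0.001]]
```

move_arm(jaw=[120, 120, 120, 120, 180, 255, 255, 255, 255, 255, 255, 255], slide=[[0.033, 0, 0], [0.025, 0, 0], [0.006, 0, 0], [0, 0, 0], [0, 0, 0], [0, 0, 0], [0, 0, 0], [0, 0, 0], [0, 0, 0], [0, 0, 0], [0, 0, 0], [0, 0, 0]], rot=[[0.006, 0, 0], [0.005, 0, 0], [0, 0, 0], [0, 0, 0], [0, 0, 0], [0, 0, 0], [0, 0, 0], [0, 0, 0], [0, 0, 0], [0, 0, 0], [0, 0, 0], [0, 0, 0]], newtons=40)

```text
clock: 17.9
tcp_pos: [0.4747, 0.0071, -0.0181]
tcp_rot: [0.686, 0.175, 0.685, -0.174]
wrist_force: [0.6, -0.0, -0.2]
gripper_width: 0.002
```

Run:
```python
from h import *
p,r,s=tool(); print(p.round(4),s["clock"],s["wrist_force"].round(1),s["gripper_width"])
t=press(-.0625+.001,.001); print(t)
plan([*t,.043],-9.3,p0=[p[0],p[1],.043])
```

```text
[ 0.4747  0.0071 -0.0181] 17.9 [ 0.6 -0.  -0.2] 0.0016937328093840779
[ 0.49226047 -0.25632734]
n 7 pos [0.4747 0.0071 0.043 ] d [ 0.0176 -0.2634  0.    ] rv [-0.337  0.001 -0.002]
slide [[-0.0, -0.032, 0.02], [-0.0, -0.033, 0.019], [-0.0, -0.033, 0.017], [-0.0, -0.035, 0.015], [-0.0, -0.035, 0.014], [-0.0, -0.036, 0.012], [-0.0, -0.036, 0.011]]
rot [[-0.048, 0.0, -0.0], [-0.048, 0.0, -0.0], [-0.048, 0.0, -0.0], [-0.048, 0.0, -0.0], [-0.048, 0.0, -0.0], [-0.048, 0.0, -0.0], [-0.048, 0.0, -0.0]]
```

Run:
```python
from h import *
c=snap("w16"); p,r,s=tool()
c=cams.read_camera("scene"); im=c["image"][:,:,::-1]
cv2.imwrite("pics/scene5.png",cv2.resize(im[150:240,200:310],None,fx=6,fy=6,interpolation=cv2.INTER_CUBIC)); print(proj(c,p),proj(c,p+[0,0,.03]))
```

```text
[258.018474   206.79627805] [257.80541506 196.54233695]
```

View pics/scene5.png

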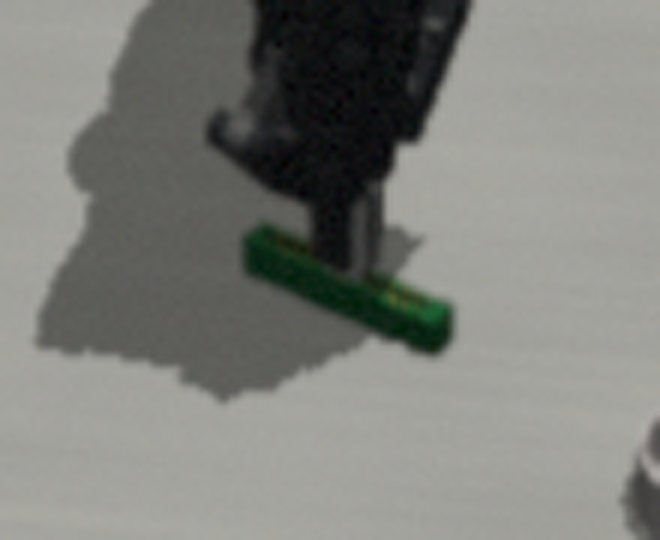

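View pics/w16.png

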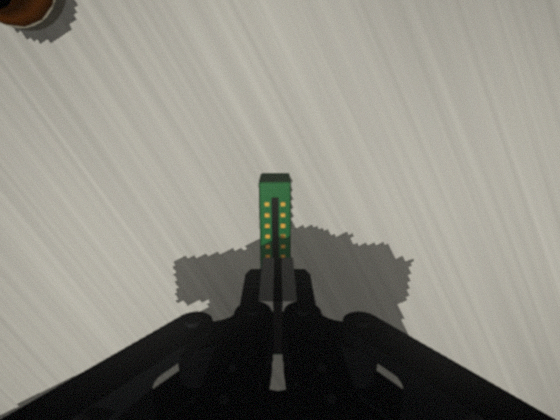

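Fingers shut just above the connector: the shut tips are about 38 mm behind the reported TCP. Open, go 15 mm lower and close.

move_arm(jaw=[120, 120, 120, 120, 120, 120, 120, 180, 255, 255, 255, 255, 255, 255], slide=[[0, 0, 0], [0, 0, 0], [0, 0, 0], [0.006, 0, 0], [0.006, 0, 0], [0.003, 0, 0], [0, 0, 0], [0, 0, 0], [0, 0, 0], [0, 0, 0], [0, 0, 0], [0, 0, 0], [0, 0, 0], [0, 0, 0]], rot=[[0, 0, 0], [0, 0, 0], [0, 0, 0], [0, 0, 0], [0, 0, 0], [0, 0, 0], [0, 0, 0], [0, 0, 0], [0, 0, 0], [0, 0, 0], [0, 0, 0], [0, 0, 0], [0, 0, 0], [0, 0, 0]], newtons=40)

```text
clock: 19.17
tcp_pos: [0.4748, 0.0071, -0.0331]
tcp_rot: [0.686, 0.175, 0.685, -0.174]
wrist_force: [-0.4, -0.1, 2.5]
gripper_width: 0.149
```

Run:
```python
from h import *
c=snap("w17"); p,r,s=tool(); print(p.round(4),s["clock"],s["wrist_force"].round(1),s["gripper_width"])
t=press(-.0625+.001,.001); print(t)
plan([*t,.04],-9.3,p0=[p[0],p[1],.04])
```

```text
[ 0.4748  0.0071 -0.0331] 19.2167 [-0.1 -1.   2.7] 0.15018501746892168
[ 0.49226047 -0.25632734]
n 7 pos [0.4748 0.0071 0.04  ] d [ 0.0175 -0.2634  0.    ] rv [-0.337  0.002 -0.002]
slide [[-0.0, -0.032, 0.02], [-0.0, -0.033, 0.019], [-0.0, -0.033, 0.017], [-0.0, -0.035, 0.015], [-0.0, -0.035, 0.014], [-0.0, -0.036, 0.012], [-0.0, -0.036, 0.011]]
rot [[-0.048, 0.0, -0.0], [-0.048, 0.0, -0.0], [-0.048, 0.0, -0.0], [-0.048, 0.0, -0.0], [-0.048, 0.0, -0.0], [-0.048, 0.0, -0.0], [-0.048, 0.0, -0.0]]
```

View pics/w17.png

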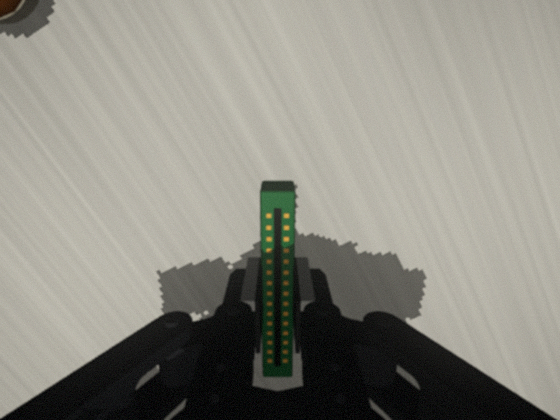

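Now properly gripped, with opening 0.150 (12.7 mm). Carry it over.

move_arm(jaw=[255, 255, 255, 255, 255, 255, 255, 255, 255, 255, 255, 255], slide=[[-0.02, 0, 0], [-0.03, 0, 0], [-0.026, 0, 0], [0, -0.032, 0.02], [0, -0.033, 0.019], [0, -0.033, 0.017], [0, -0.035, 0.015], [0, -0.035, 0.014], [0, -0.036, 0.012], [0, -0.036, 0.011], [0, 0, 0], [0, 0, 0]], rot=[[0, 0, 0], [0, 0, 0], [0, 0, 0], [-0.048, 0, 0], [-0.048, 0, 0], [-0.048, 0, 0], [-0.048, 0, 0], [-0.048, 0, 0], [-0.048, 0, 0], [-0.048, 0, 0], [0, 0, 0], [0, 0, 0]])

```text
clock: 20.22
tcp_pos: [0.4915, -0.2597, 0.0422]
tcp_rot: [0.705, 0.06, 0.704, -0.059]
wrist_force: [-1.2, 0.5, -1.0]
gripper_width: 0.144
```

Run:
```python
from h import *
c=snap("w18"); p,r,s=tool(); print(p.round(4),s["clock"],s["gripper_width"],inpress(p))
t=press(-.0625+.001,.001)
plan([*t,-.019],-9.3,n=4)
```

```text
[ 0.4918 -0.2571  0.0421] 20.2667 0.1514891508943526 [-0.0618  0.0002]
n 4 pos [ 0.4918 -0.2571  0.0421] d [ 0.0005  0.0007 -0.0611] rv [-0.003  0.001 -0.002]
slide [[0.015, 0.0, 0.0], [0.016, 0.0, 0.0], [0.015, 0.001, 0.0], [0.015, -0.0, 0.0]]
rot [[-0.001, 0.0, -0.0], [-0.001, 0.0, -0.0], [-0.001, 0.0, -0.0], [-0.001, 0.0, -0.0]]
```

View pics/w18.png

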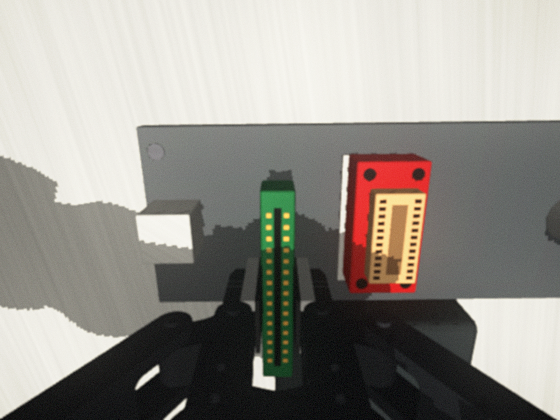

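move_arm(jaw=[255, 255, 255, 255, 255, 255, 255, 255, 220, 190, 190, 190, 190, 190, 190, 150, 100, 60, 60, 60], slide=[[0.016, 0.001, 0], [0.016, 0, 0], [0.015, 0, 0], [0.01, 0, 0], [0.004, 0, 0], [0.002, 0, 0], [0, 0, 0], [0, 0, 0], [0, 0, 0], [0, 0, 0], [0, 0, 0], [0, 0, 0], [-0.02, 0, 0], [-0.04, 0, 0], [-0.04, 0, 0], [-0.04, 0, 0], [-0.02, 0, 0], [0, 0, 0], [0, 0, 0], [0, 0, 0]], rot=[[0, 0, 0], [0, 0, 0], [0, 0, 0], [0, 0, 0], [0, 0, 0], [0, 0, 0], [0, 0, 0], [0, 0, 0], [0, 0, 0], [0, 0, 0], [0, 0, 0], [0, 0, 0], [0, 0, 0], [0, 0, 0], [0, 0, 0], [0, 0, 0], [0, 0, 0], [0, 0, 0], [0, 0, 0], [0, 0, 0]])

```text
clock: 21.93
tcp_pos: [0.4919, -0.2555, 0.1389]
tcp_rot: [0.705, 0.058, 0.704, -0.057]
wrist_force: [1.2, 0.3, 0.3]
gripper_width: 0.768
```

Run:
```python
from h import *
c=snap("w19"); p,r,s=tool(); print(p.round(4),s["clock"])
m=cv2.morphologyEx(greenm(c).astype(np.uint8),cv2.MORPH_CLOSE,np.ones((5,5)))
for b in blobs(m,500): print(inpress(np.array(measure(c,b,.030))))
H,S,V=hsvm(c)
for b in blobs((H>=8)&(H<24)&(S>70)&(V>80),300): print(inpress(np.array(measure(c,b,.052))))
```

```text
[ 0.4916 -0.2553  0.1383] 21.9833
 1673 (278, 187) [ 0.4934 -0.2558 90.2403 14.5843 80.3128]
[-0.0605  0.0017]
 2118 (356, 195) [ 0.5544 -0.2639 53.7404 27.6403 80.6573]
[0.0011 0.0035]
```

View pics/w19.png

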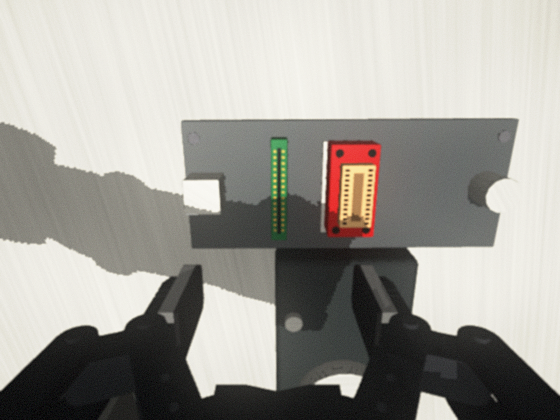

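The connector is placed at press-frame (-60.5, 1.7) mm. Next the dish: turn a quarter so the jaws lie along press y.

Run:
```python
from h import *
p,r,s=tool(); print(s["qpos"].round(2))
plan([.565,.148,.12],80.7)
```

```text
[ 0.36  0.45  0.11  1.77 -0.06  0.93  0.33]
n 14 pos [ 0.4916 -0.2553  0.1383] d [ 0.0734  0.4033 -0.0183] rv [ 1.57e+00 -2.00e-03 -1.00e-03]
slide [[0.001, 0.029, 0.0], [0.002, 0.029, -0.002], [0.001, 0.029, -0.006], [0.001, 0.028, -0.01], [0.002, 0.026, -0.012], [0.001, 0.026, -0.015], [0.002, 0.023, -0.018], [0.001, 0.021, -0.02], [0.001, 0.019, -0.023], [0.002, 0.016, -0.024], [0.001, 0.013, -0.026], [0.001, 0.01, -0.028], [0.002, 0.007, -0.028], [0.001, 0.004, -0.029]]
rot [[0.112, -0.0, -0.0], [0.112, -0.0, -0.0], [0.112, -0.0, -0.0], [0.112, -0.0, -0.0], [0.112, -0.0, -0.0], [0.112, -0.0, -0.0], [0.112, -0.0, -0.0], [0.112, -0.0, -0.0], [0.112, -0.0, -0.0], [0.112, -0.0, -0.0], [0.112, -0.0, -0.0], [0.112, -0.0, -0.0], [0.112, -0.0, -0.0], [0.112, -0.0, -0.0]]
```

move_arm(jaw=[40, 20, 0, 0, 0, 0, 0, 0, 0, 0, 0, 0, 0, 0, 0, 0], slide=[[0.001, 0.029, 0], [0.002, 0.029, -0.002], [0.001, 0.029, -0.006], [0.001, 0.028, -0.01], [0.002, 0.026, -0.012], [0.001, 0.026, -0.015], [0.002, 0.023, -0.018], [0.001, 0.021, -0.02], [0.001, 0.019, -0.023], [0.002, 0.016, -0.024], [0.001, 0.013, -0.026], [0.001, 0.01, -0.028], [0.002, 0.007, -0.028], [0.001, 0.004, -0.029], [0, 0, 0], [0, 0, 0]], rot=[[0.112, 0, 0], [0.112, 0, 0], [0.112, 0, 0], [0.112, 0, 0], [0.112, 0, 0], [0.112, 0, 0], [0.112, 0, 0], [0.112, 0, 0], [0.112, 0, 0], [0.112, 0, 0], [0.112, 0, 0], [0.112, 0, 0], [0.112, 0, 0], [0.112, 0, 0], [0, 0, 0], [0, 0, 0]])

```text
clock: 23.32
tcp_pos: [0.5647, 0.1497, 0.1188]
tcp_rot: [-0.459, -0.537, -0.46, 0.538]
wrist_force: [-0.3, -0.4, -0.3]
gripper_width: 0.997
```

Run:
```python
from h import *
c=snap("w20"); p,r,s=tool(); print(p.round(4),s["clock"],s["qpos"].round(2))
```

```text
[0.5649 0.1475 0.1194] 23.3667 [-0.61  0.55  0.5   1.72 -0.31  0.95 -1.72]
```

View pics/w20.png

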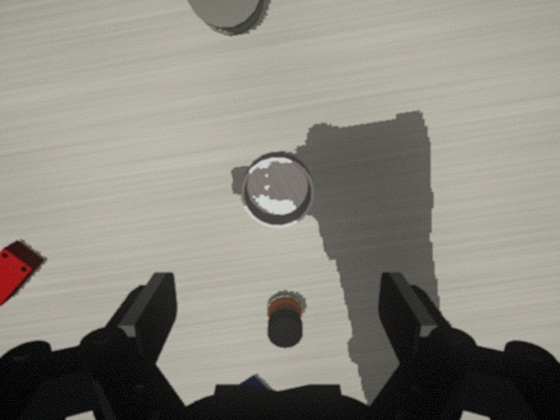

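Run:
```python
from h import *
c=dict(np.load("w20.npz"))
for uv in [(243,189),(313,189),(278,151.5),(278,226.5),(278,189)]: print(onz(c,uv,.028).round(4))
a=np.array([onz(c,uv,.028) for uv in [(243,189),(313,189),(278,151.5),(278,226.5)]]); print(np.hypot(*(a[0]-a[1])[:2]),np.hypot(*(a[2]-a[3])[:2]))
cv2.imwrite("pics/w20z.png",cv2.resize(c["image"][140:240,230:330,::-1],None,fx=6,fy=6,interpolation=cv2.INTER_CUBIC))
```

```text
[0.5747 0.1772 0.028 ]
[0.566  0.1219 0.028 ]
[0.6    0.1449 0.028 ]
[0.5386 0.1545 0.028 ]
[0.5704 0.1495 0.028 ]
0.0559952713004799 0.06217862229183354
```

View pics/w20z.png

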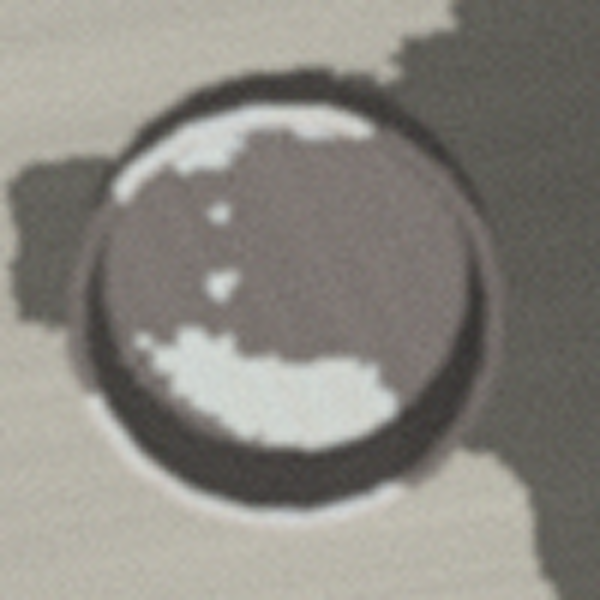

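Run:
```python
from h import *
c=dict(np.load("w20.npz")); print(onz(c,(277.5,191.5),.028).round(4))
plan([.5687,.1498,0.0],80.7,n=4)
```

```text
[0.5684 0.1502 0.028 ]
n 4 pos [0.5649 0.1475 0.1194] d [ 0.0038  0.0023 -0.1194] rv [0.005 0.001 0.001]
slide [[0.03, 0.001, -0.001], [0.03, 0.001, -0.001], [0.03, 0.001, -0.0], [0.029, 0.001, -0.001]]
rot [[0.001, 0.0, 0.0], [0.001, 0.0, 0.0], [0.001, 0.0, 0.0], [0.001, 0.0, 0.0]]
```

move_arm(jaw=[0, 0, 0, 0, 0, 0, 0], slide=[[0.03, 0.001, -0.001], [0.03, 0.001, -0.001], [0.03, 0.001, 0], [0.02, 0.001, -0.001], [0.009, 0, 0], [0, 0, 0], [0, 0, 0]], rot=[[0.001, 0, 0], [0.001, 0, 0], [0.001, 0, 0], [0.001, 0, 0], [0, 0, 0], [0, 0, 0], [0, 0, 0]])

```text
clock: 23.95
tcp_pos: [0.5706, 0.1485, 0.0023]
tcp_rot: [0.457, 0.54, 0.457, -0.539]
wrist_force: [0.6, 0.4, 0.0]
gripper_width: 1.004
```

Run:
```python
from h import *
c=snap("w21"); p,r,s=tool(); print(p.round(4),s["clock"],s["wrist_force"].round(1))
```

```text
[0.5712 0.1489 0.0031] 24.0 [0.6 0.1 0.2]
```

View pics/w21.png

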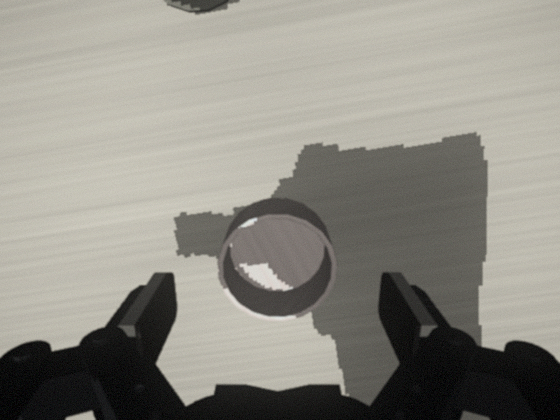

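Dish centred between the jaws at pixel (277,264). Descend and grip.

move_arm(jaw=[0, 0, 0, 0, 0, 60, 120, 120, 120, 120, 120, 120], slide=[[0.018, -0.001, 0], [0.014, 0, 0], [0.006, 0, 0], [0.003, 0, 0], [0, 0, 0], [0, 0, 0], [0, 0, 0], [0, 0, 0], [0, 0, 0], [0, 0, 0], [0, 0, 0], [0, 0, 0]], rot=[[0, 0, 0], [0, 0, 0], [0, 0, 0], [0, 0, 0], [0, 0, 0], [0, 0, 0], [0, 0, 0], [0, 0, 0], [0, 0, 0], [0, 0, 0], [0, 0, 0], [0, 0, 0]], newtons=40)

```text
clock: 25.0
tcp_pos: [0.5703, 0.1501, -0.0375]
tcp_rot: [0.458, 0.541, 0.457, -0.538]
wrist_force: [-1.5, -0.0, 7.5]
gripper_width: 0.69
```

Run:
```python
from h import *
c=snap("w22"); p,r,s=tool(); print(p.round(4),s["clock"],s["wrist_force"].round(1),s["gripper_width"])
t=press(.0625+.001,.002); print(t)
plan([*t,.05],80.7,p0=[p[0],p[1],.05])
```

```text
[ 0.5703  0.1502 -0.0375] 25.05 [-2.3 -0.3  7.6] 0.6911358936821043
[ 0.61579575 -0.27543316]
n 11 pos [0.5703 0.1502 0.05  ] d [ 0.0455 -0.4256  0.    ] rv [-0.002 -0.002 -0.003]
slide [[-0.0, 0.01, 0.037], [-0.0, 0.011, 0.038], [-0.0, 0.01, 0.037], [-0.0, 0.011, 0.038], [-0.0, 0.01, 0.037], [-0.0, 0.011, 0.038], [-0.0, 0.01, 0.037], [-0.0, 0.01, 0.038], [-0.0, 0.011, 0.037], [-0.0, 0.01, 0.038], [-0.001, 0.011, 0.037]]
rot [[-0.0, -0.0, -0.0], [-0.0, -0.0, -0.0], [-0.0, -0.0, -0.0], [-0.0, -0.0, -0.0], [-0.0, -0.0, -0.0], [-0.0, -0.0, -0.0], [-0.0, -0.0, -0.0], [-0.0, -0.0, -0.0], [-0.0, -0.0, -0.0], [-0.0, -0.0, -0.0], [-0.0, -0.0, -0.0]]
```

View pics/w22.png

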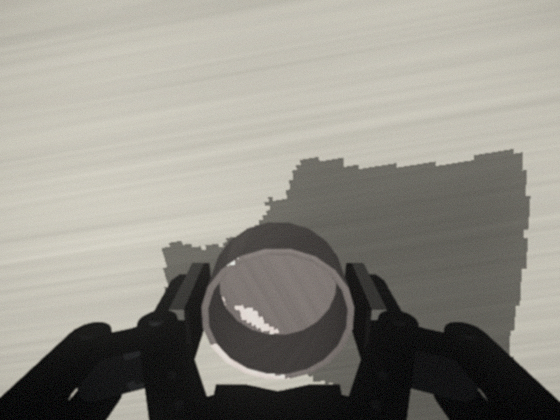

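move_arm(jaw=[120, 120, 120, 120, 120, 120, 120, 120, 120, 120, 120, 120, 120, 120, 120, 120], slide=[[-0.02, 0, 0], [-0.033, 0, 0], [-0.033, 0, 0], [0, 0.01, 0.037], [0, 0.011, 0.038], [0, 0.01, 0.037], [0, 0.011, 0.038], [0, 0.01, 0.037], [0, 0.011, 0.038], [0, 0.01, 0.037], [0, 0.01, 0.038], [0, 0.011, 0.037], [0, 0.01, 0.038], [0, 0.011, 0.037], [0, 0, 0], [0, 0, 0]], rot=[[0, 0, 0], [0, 0, 0], [0, 0, 0], [0, 0, 0], [0, 0, 0], [0, 0, 0], [0, 0, 0], [0, 0, 0], [0, 0, 0], [0, 0, 0], [0, 0, 0], [0, 0, 0], [0, 0, 0], [0, 0, 0], [0, 0, 0], [0, 0, 0]])

```text
clock: 26.38
tcp_pos: [0.6144, -0.2794, 0.0471]
tcp_rot: [0.457, 0.541, 0.455, -0.54]
wrist_force: [0.3, 1.2, -1.3]
gripper_width: 0.694
```

Run:
```python
from h import *
c=snap("w23"); p,r,s=tool(); print(p.round(4),s["clock"],s["gripper_width"],inpress(p))
t=press(.0625+.001,.002)
plan([*t,-.023],80.7,n=4)
```

```text
[ 0.615  -0.2762  0.0468] 26.4333 0.6915787870349519 [0.0629 0.0011]
n 4 pos [ 0.615  -0.2762  0.0468] d [ 0.0008  0.0008 -0.0698] rv [-0.004 -0.001 -0.001]
slide [[0.017, 0.0, -0.0], [0.018, 0.0, -0.0], [0.017, 0.0, -0.001], [0.018, 0.001, 0.0]]
rot [[-0.001, -0.0, -0.0], [-0.001, -0.0, -0.0], [-0.001, -0.0, -0.0], [-0.001, -0.0, -0.0]]
```

View pics/w23.png

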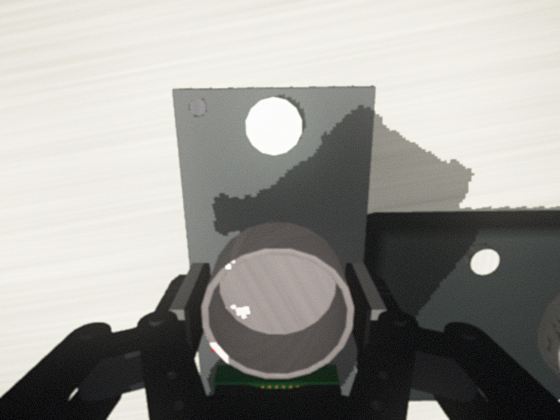

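move_arm(jaw=[120, 120, 120, 120, 120, 120, 120, 120, 120], slide=[[0.018, 0.001, -0.001], [0.018, 0, 0], [0.016, 0, 0], [0.01, 0, 0], [0.005, 0, 0], [0.003, 0, 0], [0.002, 0, 0], [0, 0, 0], [0, 0, 0]], rot=[[0, 0, 0], [0, 0, 0], [0, 0, 0], [0, 0, 0], [0, 0, 0], [0, 0, 0], [0, 0, 0], [0, 0, 0], [0, 0, 0]])

```text
clock: 27.18
tcp_pos: [0.6172, -0.2746, -0.0245]
tcp_rot: [0.458, 0.54, 0.457, -0.538]
wrist_force: [0.0, 0.2, -1.1]
gripper_width: 0.693
```

move_arm(jaw=[120, 120, 90, 60, 45, 45, 45, 45, 45, 45, 45, 45, 45, 45], slide=[[0.001, -0.001, 0], [0, 0, 0], [0, 0, 0], [0, 0, 0], [0, 0, 0], [0, 0, 0], [0, 0, 0], [-0.02, 0, 0], [-0.04, 0, 0], [-0.04, 0, 0], [-0.04, 0, 0], [-0.03, 0, 0], [0, 0, 0], [0, 0, 0]], rot=[[0, 0, 0], [0, 0, 0], [0, 0, 0], [0, 0, 0], [0, 0, 0], [0, 0, 0], [0, 0, 0], [0, 0, 0], [0, 0, 0], [0, 0, 0], [0, 0, 0], [0, 0, 0], [0, 0, 0], [0, 0, 0]])

```text
clock: 28.35
tcp_pos: [0.6164, -0.275, 0.146]
tcp_rot: [0.459, 0.541, 0.456, -0.538]
wrist_force: [0.2, 0.3, -1.9]
gripper_width: 0.824
```

Run:
```python
from h import *
c=snap("w24"); p,r,s=tool(); print(p.round(4),s["clock"],s["qpos"].round(2))
c=cams.read_camera("top"); np.savez("top2.npz",**c); im=c["image"][:,:,::-1]
cv2.imwrite("pics/top2.png",cv2.resize(im[130:300,380:490],None,fx=4,fy=3.5,interpolation=cv2.INTER_CUBIC))
```

```text
[ 0.6155 -0.2742  0.1439] 28.4 [ 0.14  0.65  0.44  1.43 -0.29  1.12 -1.1 ]
```

View pics/w24.png

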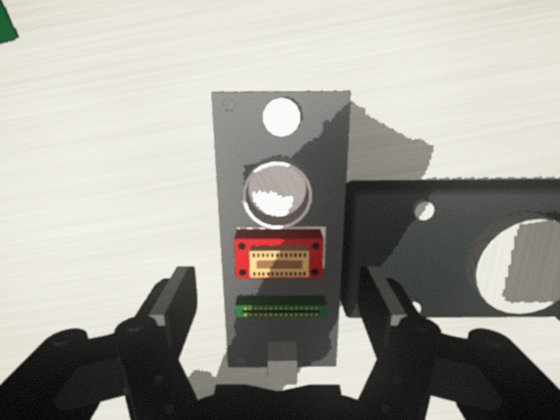

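Run:
```python
from h import *
c=dict(np.load("w24.npz")); q=onz(c,(277.5,195),.040); print("dish",q.round(4),inpress(q))
print([onz(c,u,.04).round(4) for u in [(243,195),(312,195),(277.5,161),(277.5,229)]])
plan([.437,.330,.13],80.7)
```

```text
dish [ 0.6136 -0.2734  0.04  ] [0.061  0.0037]
[array([ 0.6184, -0.2445,  0.04  ]), array([ 0.6089, -0.3022,  0.04  ]), array([ 0.6423, -0.2781,  0.04  ]), array([ 0.5831, -0.2683,  0.04  ])]
n 16 pos [ 0.6149 -0.2738  0.1427] d [-0.1779  0.6038 -0.0127] rv [-0.002 -0.002 -0.   ]
slide [[0.001, -0.017, -0.035], [0.001, -0.017, -0.036], [0.001, -0.017, -0.035], [0.0, -0.018, -0.036], [0.001, -0.017, -0.035], [0.001, -0.017, -0.035], [0.001, -0.017, -0.036], [0.001, -0.017, -0.035], [0.001, -0.017, -0.036], [0.001, -0.017, -0.035], [0.001, -0.018, -0.036], [0.0, -0.017, -0.035], [0.001, -0.017, -0.035], [0.001, -0.017, -0.036], [0.001, -0.017, -0.035], [0.001, -0.017, -0.036]]
rot [[-0.0, -0.0, -0.0], [-0.0, -0.0, -0.0], [-0.0, -0.0, -0.0], [-0.0, -0.0, -0.0], [-0.0, -0.0, -0.0], [-0.0, -0.0, -0.0], [-0.0, -0.0, -0.0], [-0.0, -0.0, -0.0], [-0.0, -0.0, -0.0], [-0.0, -0.0, -0.0], [-0.0, -0.0, -0.0], [-0.0, -0.0, -0.0], [-0.0, -0.0, -0.0], [-0.0, -0.0, -0.0], [-0.0, -0.0, -0.0], [-0.0, -0.0, -0.0]]
```

The dish is on the bed at about press-frame (62, 3.5) mm. Now to the canister.

move_arm(jaw=[45, 45, 45, 45, 45, 45, 45, 45, 45, 45, 45, 45, 45, 45, 45, 45, 45, 45], slide=[[0.001, -0.017, -0.035], [0.001, -0.017, -0.036], [0.001, -0.017, -0.035], [0, -0.018, -0.036], [0.001, -0.017, -0.035], [0.001, -0.017, -0.035], [0.001, -0.017, -0.036], [0.001, -0.017, -0.035], [0.001, -0.017, -0.036], [0.001, -0.017, -0.035], [0.001, -0.018, -0.036], [0, -0.017, -0.035], [0.001, -0.017, -0.035], [0.001, -0.017, -0.036], [0.001, -0.017, -0.035], [0.001, -0.017, -0.036], [0, 0, 0], [0, 0, 0]], rot=[[0, 0, 0], [0, 0, 0], [0, 0, 0], [0, 0, 0], [0, 0, 0], [0, 0, 0], [0, 0, 0], [0, 0, 0], [0, 0, 0], [0, 0, 0], [0, 0, 0], [0, 0, 0], [0, 0, 0], [0, 0, 0], [0, 0, 0], [0, 0, 0], [0, 0, 0], [0, 0, 0]])

```text
clock: 29.95
tcp_pos: [0.4354, 0.3321, 0.1278]
tcp_rot: [-0.459, -0.537, -0.459, 0.539]
wrist_force: [-1.0, -1.3, 0.1]
gripper_width: 0.828
```

Run:
```python
from h import *
c=snap("w25"); p,r,s=tool(); print(p.round(4),s["clock"],s["qpos"].round(2))
```

```text
[0.4366 0.3299 0.1283] 30.0 [-0.99  0.48  0.45  1.8  -0.25  0.92 -2.16]
```

View pics/w25.png

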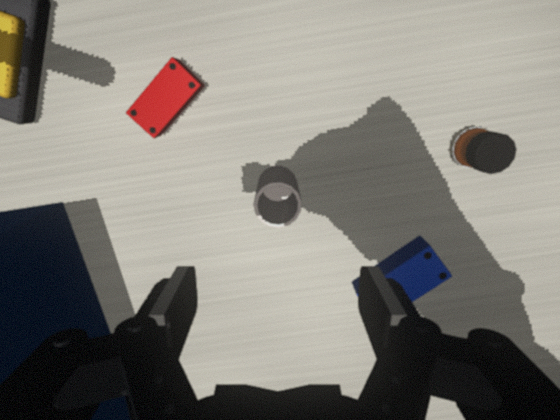

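Run:
```python
from h import *
c=dict(np.load("top0.npz"))
for z in (0,.15,.2): print(z,[onz(c,u,z).round(3) for u in [(57,268),(48,400),(66,340)]])
w=dict(np.load("w25.npz"))
for z in (0,.15,.18): print(z,[onz(w,u,z).round(3) for u in [(66,203),(130,400)]])
for uv in [(254,203),(300.5,203),(277.5,227),(277.3,204)]: print(onz(w,uv,.062).round(4))
im=w["image"][:,:,::-1]; cv2.imwrite("pics/w25z.png",cv2.resize(im[155:240,235:320],None,fx=7,fy=7,interpolation=cv2.INTER_CUBIC))
```

```text
0 [array([0.453, 0.531, 0.   ]), array([0.197, 0.526, 0.   ]), array([0.308, 0.5  , 0.   ])]
0.15 [array([0.439, 0.443, 0.15 ]), array([0.232, 0.439, 0.15 ]), array([0.322, 0.418, 0.15 ])]
0.2 [array([0.435, 0.414, 0.2  ]), array([0.243, 0.41 , 0.2  ]), array([0.326, 0.391, 0.2  ])]
0 [array([0.449, 0.528, 0.   ]), array([0.215, 0.536, 0.   ])]
0.15 [array([0.481, 0.428, 0.15 ]), array([0.36 , 0.432, 0.15 ])]
0.18 [array([0.487, 0.408, 0.18 ]), array([0.389, 0.411, 0.18 ])]
[0.44  0.35  0.062]
[0.4346 0.3162 0.062 ]
[0.4186 0.3359 0.062 ]
[0.4366 0.3332 0.062 ]
```

View pics/w25z.png

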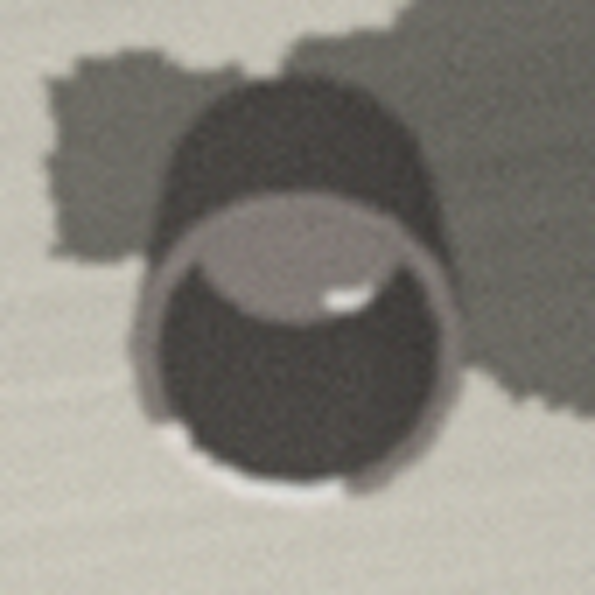

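Canister rim centre at pixel (277,204), giving (0.437, 0.333). The bin's base starts at y≈0.53, so the fingers are clear.

Run:
```python
from h import *
plan([.4368,.3332,-.005],80.7,n=4)
```

```text
n 4 pos [0.4366 0.3299 0.1283] d [ 0.0002  0.0033 -0.1333] rv [0.    0.002 0.   ]
slide [[0.033, -0.0, -0.001], [0.034, -0.0, -0.001], [0.033, -0.0, -0.001], [0.033, -0.0, -0.001]]
rot [[0.0, 0.0, 0.0], [0.0, 0.0, 0.0], [0.0, 0.0, 0.0], [0.0, 0.0, 0.0]]
```

move_arm(jaw=[45, 45, 45, 45, 45, 45, 45], slide=[[0.033, 0, -0.001], [0.034, 0, -0.001], [0.033, 0, -0.001], [0.023, 0, -0.001], [0.01, 0, 0], [0, 0, 0], [0, 0, 0]], rot=[[0, 0, 0], [0, 0, 0], [0, 0, 0], [0, 0, 0], [0, 0, 0], [0, 0, 0], [0, 0, 0]])

```text
clock: 30.58
tcp_pos: [0.4394, 0.3326, -0.0028]
tcp_rot: [0.457, 0.54, 0.456, -0.539]
wrist_force: [-0.7, 0.4, -0.2]
gripper_width: 0.827
```

Run:
```python
from h import *
c=snap("w26"); p,r,s=tool(); print(p.round(4),s["clock"],s["wrist_force"].round(1)); print(proj(c,[.4368,.3332,.062]),proj(c,[p[0],p[1],.062]))
```

```text
[ 0.4399  0.3333 -0.002 ] 30.6333 [ 0.2 -0.1  0.8]
[280.27289369 315.06777655] [278.64929512 308.24081121]
```

View pics/w26.png

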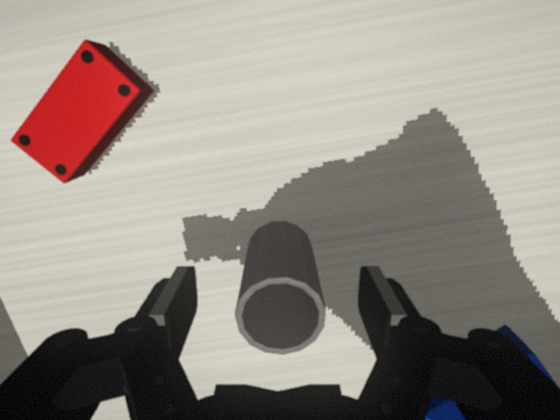

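move_arm(jaw=[45, 45, 90, 150, 180, 180, 180, 180, 180, 180, 180], slide=[[0.003, -0.003, 0], [0, 0, 0], [0, 0, 0], [0, 0, 0], [0, 0, 0], [0, 0, 0], [0, 0, 0], [0, 0, 0], [0, 0, 0], [0, 0, 0], [0, 0, 0]], rot=[[0, 0, 0], [0, 0, 0], [0, 0, 0], [0, 0, 0], [0, 0, 0], [0, 0, 0], [0, 0, 0], [0, 0, 0], [0, 0, 0], [0, 0, 0], [0, 0, 0]], newtons=40)

```text
clock: 31.55
tcp_pos: [0.4361, 0.3347, -0.0054]
tcp_rot: [0.457, 0.54, 0.457, -0.538]
wrist_force: [-1.7, -0.9, 3.7]
gripper_width: 0.411
```

Run:
```python
from h import *
c=snap("w27"); p,r,s=tool(); print(p.round(4),s["clock"],s["wrist_force"].round(1),s["gripper_width"]); print(proj(c,[p[0],p[1],.062]))
plan([.614,-.2735,.09],80.7,p0=[p[0],p[1],.09])
```

```text
[ 0.4361  0.3347 -0.0054] 31.6 [-0.6 -0.6  5.3] 0.4133173386329017
[280.36571105 312.95433728]
n 16 pos [0.4361 0.3347 0.09  ] d [ 0.1779 -0.6082  0.    ] rv [-0.002 -0.002 -0.002]
slide [[-0.0, 0.017, 0.036], [-0.0, 0.017, 0.035], [-0.0, 0.018, 0.036], [-0.0, 0.017, 0.036], [-0.0, 0.017, 0.035], [-0.0, 0.017, 0.036], [-0.0, 0.017, 0.036], [-0.0, 0.017, 0.035], [-0.0, 0.018, 0.036], [-0.0, 0.017, 0.036], [-0.0, 0.017, 0.036], [-0.0, 0.017, 0.035], [-0.001, 0.017, 0.036], [0.0, 0.018, 0.036], [0.0, 0.017, 0.035], [0.0, 0.017, 0.036]]
rot [[-0.0, -0.0, -0.0], [-0.0, -0.0, -0.0], [-0.0, -0.0, -0.0], [-0.0, -0.0, -0.0], [-0.0, -0.0, -0.0], [-0.0, -0.0, -0.0], [-0.0, -0.0, -0.0], [-0.0, -0.0, -0.0], [-0.0, -0.0, -0.0], [-0.0, -0.0, -0.0], [-0.0, -0.0, -0.0], [-0.0, -0.0, -0.0], [-0.0, -0.0, -0.0], [-0.0, -0.0, -0.0], [-0.0, -0.0, -0.0], [-0.0, -0.0, -0.0]]
```

View pics/w27.png

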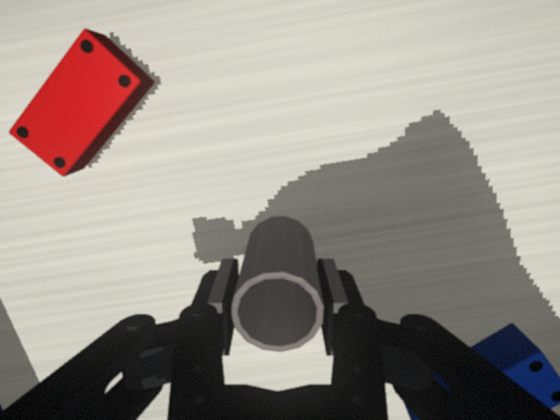

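move_arm(jaw=[180, 180, 180, 180, 180, 180, 180, 180, 180, 180, 180, 180, 180, 180, 180, 180, 180, 180, 180, 180], slide=[[-0.025, 0, 0], [-0.035, 0, 0], [-0.035, 0, 0], [0, 0.017, 0.036], [0, 0.017, 0.035], [0, 0.018, 0.036], [0, 0.017, 0.036], [0, 0.017, 0.035], [0, 0.017, 0.036], [0, 0.017, 0.036], [0, 0.017, 0.035], [0, 0.018, 0.036], [0, 0.017, 0.036], [0, 0.017, 0.036], [0, 0.017, 0.035], [0, 0.017, 0.036], [0, 0.018, 0.036], [0, 0.017, 0.035], [0, 0.017, 0.036], [0, 0, 0]], rot=[[0, 0, 0], [0, 0, 0], [0, 0, 0], [0, 0, 0], [0, 0, 0], [0, 0, 0], [0, 0, 0], [0, 0, 0], [0, 0, 0], [0, 0, 0], [0, 0, 0], [0, 0, 0], [0, 0, 0], [0, 0, 0], [0, 0, 0], [0, 0, 0], [0, 0, 0], [0, 0, 0], [0, 0, 0], [0, 0, 0]])

```text
clock: 33.27
tcp_pos: [0.6126, -0.2849, 0.0888]
tcp_rot: [-0.457, -0.54, -0.453, 0.542]
wrist_force: [-1.3, -1.9, 0.7]
gripper_width: 0.411
```

move_arm(jaw=[180, 180], slide=[[0, 0, 0], [0, 0, 0]], rot=[[0, 0, 0], [0, 0, 0]])

```text
clock: 33.43
tcp_pos: [0.6132, -0.2735, 0.0882]
tcp_rot: [0.457, 0.54, 0.457, -0.539]
wrist_force: [0.1, 1.1, 0.1]
gripper_width: 0.409
```

Run:
```python
from h import *
c=snap("w28"); p,r,s=tool(); print(p.round(4),s["clock"],s["wrist_force"].round(1),s["gripper_width"],inpress(p)); print(proj(c,[.614,-.2735,.04]))
```

```text
[ 0.6135 -0.2724  0.0883] 33.4833 [ 0.4 -0.  -0.3] 0.41168568092083685 [0.0608 0.0046]
[279.13687105 212.18045824]
```

View pics/w28.png

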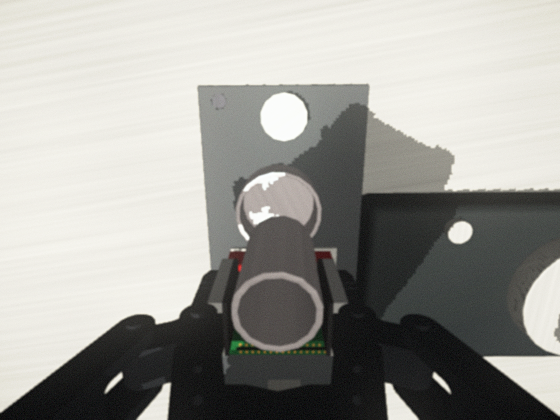

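The dish rim centre at (279,212) matches my estimate. Lower the canister into it.

Run:
```python
from h import *
plan([.614,-.2735,.011],80.7,n=5)
```

```text
n 5 pos [ 0.6135 -0.2724  0.0883] d [ 0.0005 -0.0011 -0.0773] rv [-0.001 -0.003 -0.001]
slide [[0.015, 0.0, 0.0], [0.016, 0.0, 0.0], [0.015, 0.0, 0.001], [0.016, 0.0, -0.0], [0.015, 0.001, 0.0]]
rot [[-0.0, -0.001, -0.0], [-0.0, -0.001, -0.0], [-0.0, -0.001, -0.0], [-0.0, -0.001, -0.0], [-0.0, -0.001, -0.0]]
```

move_arm(jaw=[180, 180, 180, 180, 180, 180, 180, 180, 180], slide=[[0.015, 0, 0.001], [0.015, 0.001, 0], [0.012, 0, 0], [0.012, 0, 0], [0.01, 0, 0], [0.006, 0, 0], [0.004, 0, 0], [0, 0, 0], [0, 0, 0]], rot=[[0, -0.003, 0], [0, 0, 0], [0, 0, 0], [0, 0, 0], [0, 0, 0], [0, 0, 0], [0, 0, 0], [0, 0, 0], [0, 0, 0]])

```text
clock: 34.23
tcp_pos: [0.6147, -0.2754, 0.0149]
tcp_rot: [-0.458, -0.539, -0.456, 0.539]
wrist_force: [-0.2, 0.2, -1.5]
gripper_width: 0.408
```

Run:
```python
from h import *
c=snap("w29"); p,r,s=tool(); print(p.round(4),s["clock"],s["wrist_force"].round(1),s["gripper_width"],inpress(p))
```

```text
[ 0.6149 -0.2755  0.0152] 34.2833 [ 0.8 -0.4  0.3] 0.4154459676121867 [0.0626 0.0017]
```

View pics/w29.png

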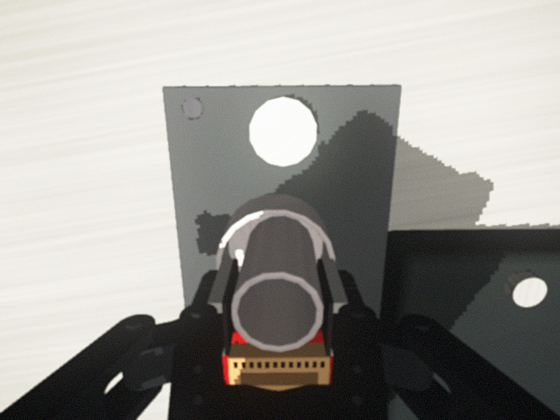

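move_arm(jaw=[180, 180, 180, 180, 180], slide=[[0.002, -0.002, -0.001], [0.002, 0, 0], [0.001, 0, 0], [0, 0, 0], [0, 0, 0]], rot=[[0, 0, 0], [0, 0, 0], [0, 0, 0], [0, 0, 0], [0, 0, 0]])

```text
clock: 34.7
tcp_pos: [0.6128, -0.2738, 0.0099]
tcp_rot: [-0.458, -0.539, -0.456, 0.539]
wrist_force: [-0.5, 0.5, 1.2]
gripper_width: 0.413
```

move_arm(jaw=[180, 180, 150, 130, 110, 110, 110, 110, 110, 110, 60, 60, 60, 60], slide=[[0.001, 0, 0], [0, 0, 0], [0, 0, 0], [0, 0, 0], [0, 0, 0], [0, 0, 0], [-0.02, 0, 0], [-0.04, 0, 0], [-0.04, 0, 0], [-0.04, 0, 0], [-0.03, -0.03, 0], [0, -0.04, 0], [0, 0, 0], [0, 0, 0]], rot=[[0, 0, 0], [0, 0, 0], [0, 0, 0], [0, 0, 0], [0, 0, 0], [0, 0, 0], [0, 0, 0], [0, 0, 0], [0, 0, 0], [0, 0, 0], [0, 0, 0], [0, 0, 0], [0, 0, 0], [0, 0, 0]])

```text
clock: 35.87
tcp_pos: [0.5414, -0.2621, 0.1785]
tcp_rot: [-0.457, -0.54, -0.456, 0.54]
wrist_force: [0.3, -0.2, 0.7]
gripper_width: 0.765
```

Run:
```python
from h import *
c=snap("w30"); p,r,s=tool(); print(p.round(4),s["clock"],s["wrist_force"].round(1))
cc=cams.read_camera("scene"); np.savez("scene9.npz",**cc); im=cc["image"][:,:,::-1]; cv2.imwrite("pics/scene9.png",cv2.resize(im[140:280,40:220],None,fx=4,fy=4,interpolation=cv2.INTER_CUBIC))
cc=cams.read_camera("top"); cv2.imwrite("pics/top9.png",cc["image"][:,:,::-1]); np.savez("top9.npz",**cc)
```

```text
[ 0.5436 -0.262   0.1784] 35.9167 [0.1 0.5 0.6]
```

View pics/w30.png

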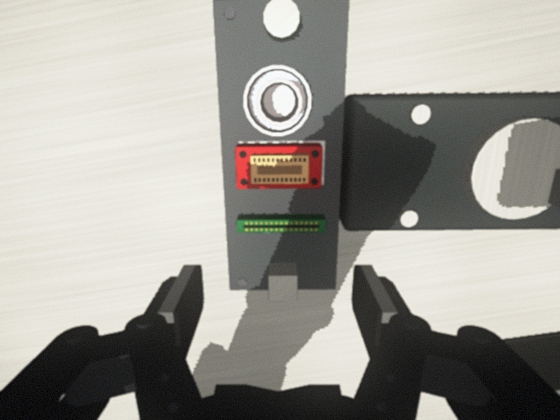

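View pics/scene9.png

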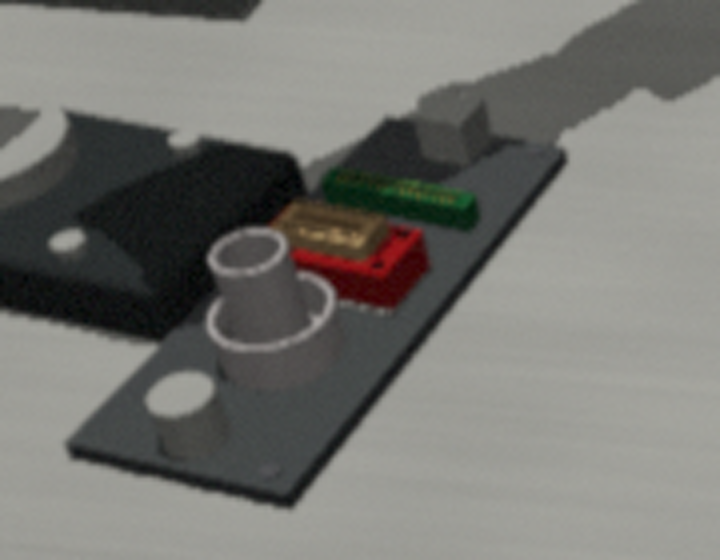

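View pics/top9.png

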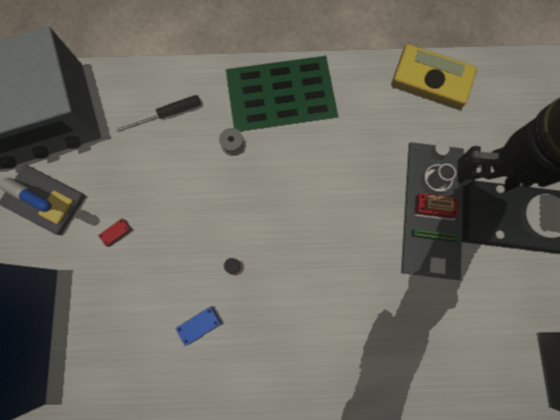

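All five are in place, the canister stands inside the dish, and jar (232,266) and spool (231,141) are unmoved. Last, measure the nest's centring from w30.

Run:
```python
from h import *
c=dict(np.load("w30.npz")); im=c["image"][:,:,::-1]
cv2.imwrite("pics/w30z.png",cv2.resize(im[50:245,210:345],None,fx=4,fy=3,interpolation=cv2.INTER_CUBIC))
cv2.imwrite("pics/w30d.png",cv2.resize(im[55:145,235:325],None,fx=6,fy=6,interpolation=cv2.INTER_CUBIC))
H,S,V=hsvm(c)
for b in blobs(cv2.morphologyEx(greenm(c).astype(np.uint8),cv2.MORPH_CLOSE,np.ones((5,5))),500): print("conn",inpress(np.array(measure(c,b,.030))))
for b in blobs((H>=8)&(H<24)&(S>70)&(V>60),300): print("sock",inpress(np.array(measure(c,b,.052))))
m=redm(c)|((H>=8)&(H<24)&(S>70)&(V>60))
for b in blobs(cv2.morphologyEx(m.astype(np.uint8),cv2.MORPH_CLOSE,np.ones((7,7))),500): print("block",inpress(np.array(measure(c,b,.040))))
```

```text
1560 (282, 223) [ 0.4966 -0.2571 89.9347 19.2207 80.466 ]
conn [-0.0571  0.0009]
 1663 (279, 168) [ 0.556  -0.2647 51.8449 27.1551 81.6757]
sock [0.0027 0.003 ]
 3663 (278, 165) [ 0.5561 -0.2645 78.9025 41.4249 81.5101]
block [0.0028 0.0032]
```

View pics/w30d.png

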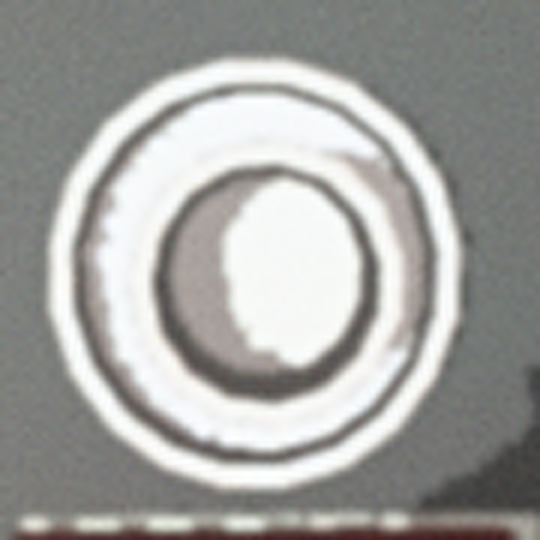

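Run:
```python
from h import *
c=dict(np.load("w30.npz"))
d=onz(c,(235+255/6,55+273/6),.040); k=onz(c,(235+269/6,55+282/6),.077); print("dish",inpress(d),"can",inpress(k),"sep",np.hypot(*(d-k)[:2]).round(4))
post=onz(c,(281.5,17.5),.042); print("post",inpress(post), "stop",inpress(onz(c,(283,277),.042)))
# jar/spool shift
a=np.load("top0.npz")["image"].astype(int);b=np.load("top9.npz")["image"].astype(int)
for u,v in [(232,266),(231,141)]: print(abs(a-b)[v-20:v+20,u-20:u+20].max())
```

```text
dish [0.0605 0.0039] can [0.0602 0.0022] sep 0.0018
post [0.1249 0.0004] stop [-0.111  -0.0009]
7
6
```

Run:
```python
from h import *
print(env.close_job(), get_state()["clock"])
```

```text
the job is handed in; nothing more can be done
the job is handed in; nothing more can be done
```

The bed is set out as asked and the job is handed in at about 36 s of the 112 s allowed; handing in reports no verdict. All five parts are released and the gripper is clear of everything.

Last checks, from the wrist camera plus top and scene views (calibration good to about 2 mm):

| Part | Measured | Limit |
|---|---|---|
| Block on pad | about 1–3 mm along x and 3 mm along y off the pad centre, turned less than 1° | 10 mm, 0.2 rad |
| Socket on block | within about 1 mm of the block's centre, parallel | 10 mm, 0.25 rad |
| Connector | about 61 mm from the block, about 65 mm from the stop, turned less than 1° | 47–83 mm, 45–75 mm, 0.25 rad |
| Shallow tin | about 58 mm from the block, 64 mm from the post, 4 mm off the x axis | 47–83 mm, 45–75 mm, 18 mm |
| Tall tin in shallow tin | about 2 mm off centre | 12 mm |

The jar and spool pixels did not change between the first and last top views.

- **Tool frame:** The real fingertips sit about 38–50 mm behind the reported TCP, so that description did not hold. My first close on the block passed over it, and two tries at the connector gripped nothing. I caught both in the images and corrected the height, and nothing was knocked.
- **Connector reading:** The last wrist view put it 3 mm nearer the block than the overhead one. It showed the connector's side face and was taken at an angle, so I trust the earlier reading. Both are within limits.

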